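# Screw the retaining knob onto the counting post

### The arm

A 6-joint arm with a two-finger parallel gripper is mounted at the origin on the work surface. World frame = base frame: x ahead of the robot, y to its left, z up, the work surface at z = 0. Lengths are in mm, angles in rad, forces in N, time in s.
With the tool pointing down it reaches from about 300 to 875 mm from the base axis. Payload 6.4 kg.
Tool frame: the origin (TCP) lies between the finger pads; the fingertips stand 17 mm ahead of it and the grasp point (between the pads) lies 2 mm behind it; z points along the fingers, x is the direction in which the jaws open and shut, and the axes are right-handed (so a half turn about z gives the same grasp; the last joint's range is limited). The gripper opens to 88 mm and grips with 3 to 60 N. Pads are 18 mm wide; open, the fingers measure 123 mm over their backs; the gripper's body (75 mm by 187 mm) begins 45 mm behind the grasp point.
Start: joints at [-0.206, 0.181, 1.607, -0, 1.354, -0.206], TCP at [575.014, 0.015, 222.614] pointing down, gripper open.
Joint ranges: [-2.99, 2.99], [-0.89, 2.07], [0.3, 2.58], [-1.14, 4.28], [0, 2.63], [-3.12, 3.12]. Speed limits (rad/s): [2.57, 2.57, 3.01, 3.14, 3.14, 3.14].

### API

Orientations are given as a unit quaternion [x, y, z, w].
In Python, from workcell import sensors, vision, r gives the robot as it stands.
- The arm moves only by the tool carry_out, never from a script. Its argument "steps" is a list of rows, each a list of 5 numbers: the shift along the tool's x, y, z in cm, then the turn about the tool's z in rad, then the finger opening in cm, from 0 to 8.81. In form: [[x, y, z, yaw, hand], ...]. A call has 1 to 20 rows; each row shifts and turns the commanded pose from where the row before left it, along the tool's axes as they then stand; what a row does not reach is not made up. A row lasts 1/10 s, in which the tool goes at most 50 mm and 8.59 degrees, less where a joint would pass 70% of its speed; a pose out of reach is approached as far as the arm can. A call with a gripper value outside its range is refused whole. The fingers move at their own pace and stop on an object; the grip force is fixed at half the most. Time passes only in rows, so rows that do not move let the fingers close. It gives the time, the measured TCP pose, the force and the opening at its end, in the units of the state.
- sensors.get_obs(): the state, without advancing time (a new reading comes with each control period).
- vision.grab_frame(name): name is "scene" or "side" or "wrist"; returns a dict with "frame" (400x640x3 uint8, blue, green, red), "fx", "fy", "cx", "cy" (pixels), "R" (3x3) and "t" (3): a world point X has camera coordinates R X + t. Camera axes: x right, y down, z forward; pixel columns grow to the right and rows downward; lengths in mm; the calibration is good to about 2 mm. A picture is of the moment at which its call begins. There is no depth.
- r.finish_job(): hands the job in, once; it reports no verdict.
The state is a dict: "clock": time; "joints": joint angles; "dq": joint speeds; "effort": joint torques, N m; "ee_pos": TCP position; "eef_rot": TCP orientation; "ft_force": force on the tool from outside, world axes, zero at the start; "wrist_torque": the same for the moment, N m; "grip_width": opening from 0.0 (shut) to 1.0 (fully open).
Only numpy, scipy, OpenCV 4.12 (cv2) and the standard library are available. Lean on these libraries where they do the work, as an engineer would, in place of code of your own. Each camera call takes 0.05 s, during which the arm holds its last target.

### The job

Put the star knob that lies on the cork coaster onto the counting post of the bead maze toy: set it level on top of the post, turn it backwards (anticlockwise seen from above) with a light press until the thread drops in with a click, then turn it forwards (clockwise) until it sits snugly down on the white rings. Be gentle: do not force the thread, do not disturb the other things, and let go of the knob at the end.

Things in the scene. Friction and masses are not known exactly. Their poses are not given: they have to be found in the camera images.
- knob: Beech star knob, 67-117 g, 40 mm tall, barrel 47 mm wide with 8 upright lobes (10 mm wide, from 10 mm above the rim to the top, one on its +x axis, then every 45 deg; 59 mm across). Stands mouth down. Origin: centre of its bottom rim; z up. Blind bore 39 mm wide, 30 mm deep; inside, 4 thread lugs every 90 deg, 6 mm above the rim, unseen.
- post: Upright beech post on the bare end of the toy's base, fixed. Origin: centre of its foot, 22 mm above the ledge; z up. Smooth shank 36 mm wide with a stack of three white rings on it, a thread 36 mm wide above them, and a tapered tip to 63 mm above the origin. The knob's bore has 1.5 mm play round the thread.
- toy: Bead maze toy, fixed: beech base 180 mm (x) by 360 mm (y), top 22 mm above the ledge. Origin: centre of its underside. The post stands at y = -115 mm of it. Its other half, from y = +15 mm on, carries the spiral rod on uprights 115 mm high, the crank wheel (130 mm high) and bead wires up to 205 mm high.
- cup: Aluminium measuring cup, 69 mm across the rim, 48 mm high, handle to its -x to 92 mm from its axis. Origin: centre of its underside. To be left alone.
- spare_rings: Two spare white rings in a stack, 60 mm across, 24 mm high. Origin: centre of the underside. To be left alone.
- sand_timer: Sand timer, 52 mm across, 90 mm tall. Origin: centre of the underside. To be left alone.
- big_bead: Wooden bead, 36 mm across, 30 mm tall, standing on end on the middle of the toy's base. Origin: centre of the underside. To be left alone.
- knob_grip (a point): On the knob's axis, 26 mm above its rim: a good height to grip. Pads laid over the gaps between lobes (22.5 deg off the +x axis, then every 45 deg) bear on two lobes a side, 55 mm apart.
- thread_top (a point): On the post's axis, 56 mm above its foot: tops of the right-hand thread. 4 starts, one every 90 deg, 24 mm fall per turn (3.8 mm per rad). Where they meet the lugs must be felt. Set on them, the knob's rim is 10 to 4 mm below this point; turned backwards it climbs, within a quarter turn reaches 4 mm below it and drops 5 to 6 mm: the click.
- rings_level (a point): On the post's axis, 40 mm above its foot: about the top of the three white rings (60 mm wide, fixed on the post); the true top is up to 2.5 mm above or below. From the click, 0.9 to 2.4 rad forwards brings the knob's rim down to it; 0.3 to 0.4 rad more takes up the thread's 1.5 mm play; then it clamps and resists. 0.15 to 0.25 N m is snug; twice that forces it.

How it is judged:
By the outcome, as a careful person would: the job done as asked, in the order asked, and still so for the second after the job is handed in, with the robot touching nothing.
It also fails if it takes over 61 s, if anything falls off the work surface, if the arm or the gripper's body presses on something with over 40 N, if the wrist force passes 120 N, or if a joint passes its speed limit or range.

## Working session

There is one attempt and no reset: what is moved stays moved. The work goes in short steps, Python scripts to look and compute and a tool call to move; the robot and the scene stay as the last step left them, time stands still between calls to the robot, and variables do not carry over. Pictures are saved under pics/ and viewed, and the job is handed in when it is done.

Besides the shell and the picture viewer there is one more tool, called after "Request:" in YAML: its name, and indented under it one key for each argument. carry_out: Moves the arm, as the interface text tells. Its arguments: {"type":"object","properties":{"steps":{"type":"array","items":{"type":"array","items":{"type":"number"}}}},"required":["steps"]}

```bash
ls; mkdir -p pics
python3 - <<'E'
from workcell import sensors, vision, r
import cv2
print(sensors.get_obs())
for n in ["scene","side","wrist"]:
    f=vision.grab_frame(n); cv2.imwrite(f"pics/{n}0.png",f["frame"]); print(n,{k:f[k] for k in f if k!="frame"})
E
```

```text
pics
{'clock': 0.0, 'joints': array([-2.06285352e-01,  1.81554350e-01,  1.60800180e+00,  1.11734259e-05,
        1.35377494e+00, -2.06336761e-01]), 'dq': array([-3.19609316e-04, -1.53548482e-03,  2.48649119e-05, -5.70507480e-04,
       -4.19786945e-04,  4.38312189e-04]), 'effort': array([-5.85923790e-04, -4.33866942e+01, -3.41848969e+01,  7.00952648e-02,
        3.87157314e-02, -1.54040990e-04]), 'ee_pos': array([5.74443235e+02, 1.46089578e-01, 2.21705667e+02]), 'eef_rot': array([ 9.99999622e-01,  2.44967646e-05, -8.49670550e-04, -1.83399436e-04]), 'ft_force': array([-0.47695123,  0.15034468, -0.23034428]), 'wrist_torque': array([-0.02967243,  0.02116013, -0.03177773]), 'grip_width': 1.0034546486815414}
scene {'fx': 470.9890426167621, 'fy': 470.9890426167621, 'cx': 320.34049789336683, 'cy': 198.53009080472225, 'R': array([[ 0.50650069,  0.86216334, -0.01146446],
       [ 0.63254919, -0.38057772, -0.6745681 ],
       [-0.585951  ,  0.33441737, -0.7381236 ]]), 't': array([-250.13470754, -337.12340698, 1456.56610718])}
side {'fx': 414.17180809512377, 'fy': 414.17180809512377, 'cx': 329.1874502563546, 'cy': 197.83824694883285, 'R': array([[-0.88398742, -0.46747929,  0.00541858],
       [-0.31289122,  0.58297536, -0.74982586],
       [ 0.34736916, -0.66453205, -0.66161304]]), 't': array([490.80472271, 280.5364827 , 657.77816746])}
wrist {'fx': 289.02829327845166, 'fy': 289.02829327845166, 'cx': 319.23494908370355, 'cy': 198.39517301154433, 'R': array([[ 9.99998852e-01,  5.39466449e-04, -1.41570271e-03],
       [ 9.03273473e-04, -9.62503591e-01,  2.71267435e-01],
       [-1.21627926e-03, -2.71268402e-01, -9.62502974e-01]]), 't': array([-574.29221448,  -38.04068641,  388.73497517])}
```

View pics/scene0.png

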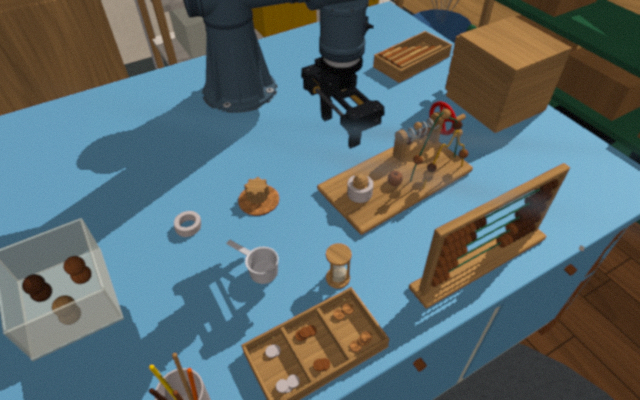

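View pics/side0.png

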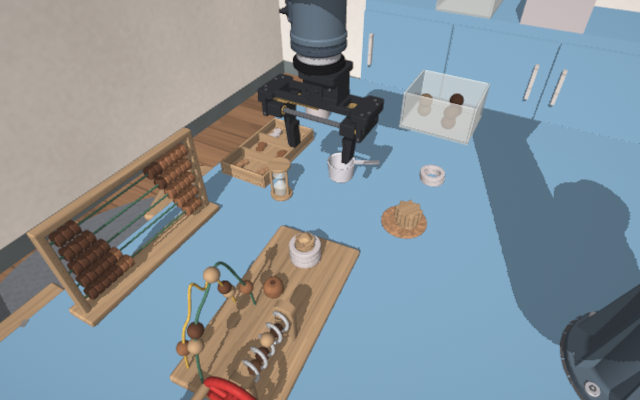

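View pics/wrist0.png

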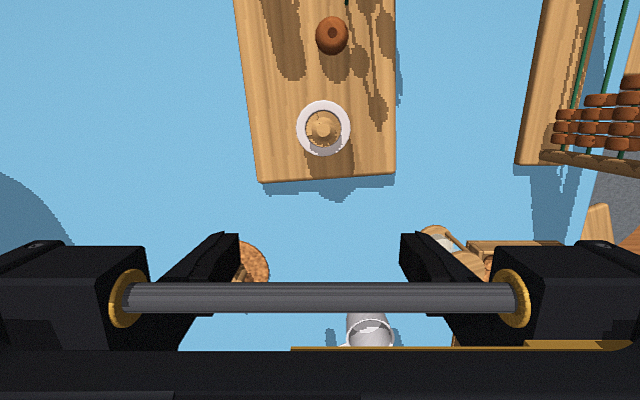

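The scene view shows the knob at about (257,190) and the post at (360,188). The side view shows the knob at (407,215) and the post at (305,245). I'll enlarge both.

```bash
cat > h.py <<'E'
import numpy as np, cv2
from workcell import sensors, vision, r
def proj(f,X):
    c=np.asarray(X)@f["R"].T+f["t"]; return np.stack([f["fx"]*c[...,0]/c[...,2]+f["cx"], f["fy"]*c[...,1]/c[...,2]+f["cy"]],-1)
def ray(f,uv):
    d=f["R"].T@np.array([(uv[0]-f["cx"])/f["fx"],(uv[1]-f["cy"])/f["fy"],1]); o=-f["R"].T@f["t"]; return o,d/np.linalg.norm(d)
def atz(f,uv,z):
    o,d=ray(f,uv); return o+d*(z-o[2])/d[2]
def tri(fs,uvs):
    A=np.zeros((3,3));b=np.zeros(3);L=[]
    for f,uv in zip(fs,uvs):
        o,d=ray(f,uv);P=np.eye(3)-np.outer(d,d);A+=P;b+=P@o;L.append((o,P))
    x=np.linalg.solve(A,b); return x,[np.linalg.norm(P@(x-o)) for o,P in L]
def crop(f,u,v,w,h,s,name):
    img=f["frame"] if isinstance(f,dict) else f
    c=img[v:v+h,u:u+w]; cv2.imwrite(name,cv2.resize(c,None,fx=s,fy=s,interpolation=cv2.INTER_CUBIC))
E
python3 - <<'E'
from h import *
a=cv2.imread("pics/scene0.png");b=cv2.imread("pics/side0.png")
crop(a,225,165,160,60,5,"pics/c1.png")
crop(b,280,190,160,90,5,"pics/c2.png")
E
```

```text
(no output)
```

View pics/c1.png

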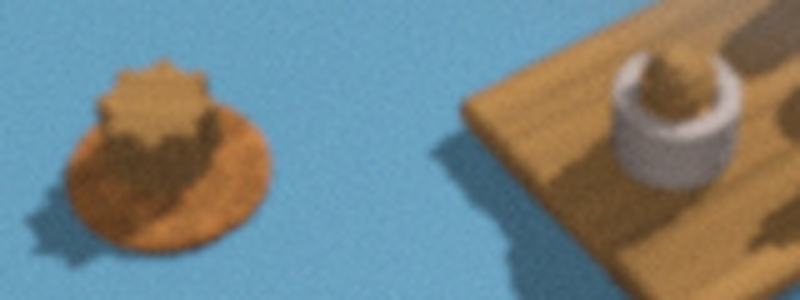

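View pics/c2.png

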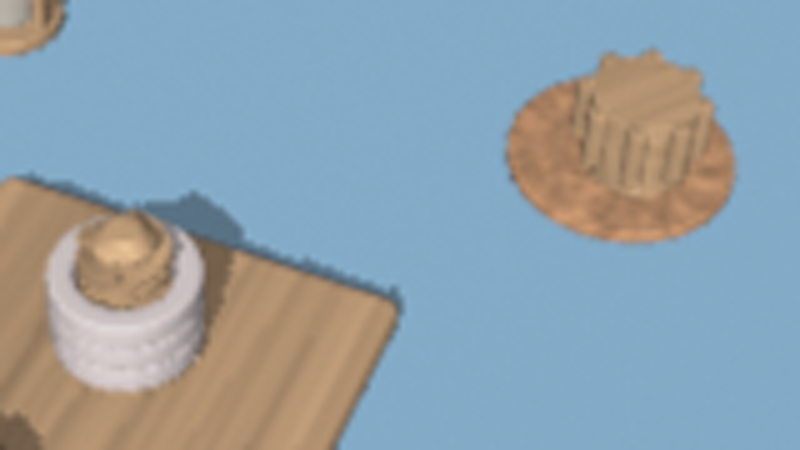

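Run:
```python
from h import *
import pickle
F=[vision.grab_frame(n) for n in ["scene","side"]]
w=vision.grab_frame("wrist")
print("knob top",tri(F,[(256.6,184.6),(409,208.4)]))
print("ring top",tri(F,[(360.6,182.2),(305,243.6)]))
# wrist: ring top centre
print(atz(w,(323,128),62))
# coaster center
print(atz(F[0],(225+168/5,165+172/5),5),atz(F[1],(280+620/5,190+160/5),5))
# toy corners 
print(atz(F[0],(225+465/5,165+105/5),22),atz(F[1],(280+398/5,190+298/5),22))
print("wrist corners",atz(w,(262,182),22),atz(w,(396,173),22))
```

```text
knob top (array([ 442.12012403, -145.05961981,   46.37321557]), [np.float64(1.081245121309906), np.float64(1.0812451213099312)])
ring top (array([576.87708632,  59.00664002,  64.45144305]), [np.float64(1.093850072208266), np.float64(1.0938500722082727)])
[578.79158525  57.53983616  62.        ]
[ 452.24081145 -148.54768552    5.        ] [ 446.59648291 -144.46648844    5.        ]
[501.77549299 -10.95024909  22.        ] [493.2973049  -11.84438896  22.        ]
wrist corners [501.39780698 -11.20112663  22.        ] [6.72185757e+02 6.03650281e-01 2.20000000e+01]
```

Request:
carry_out:
  steps:
    - [-1.9, 2.9, 0, 0, 8.8]
    - [-1.9, 2.9, 0, 0, 8.8]
    - [-1.9, 2.9, 0, 0, 8.8]
    - [-1.9, 2.9, 0, 0, 8.8]
    - [-1.9, 2.9, 0, 0, 8.8]
    - [-1.9, 2.9, 0, 0, 8.8]
    - [-1.9, 2.9, 0, 0, 8.8]
    - [0, 0, 0, 0, 8.8]
    - [0, 0, 0, 0, 8.8]

```text
clock: 1.2
ee_pos: [441.9, -203.3, 222.7]
eef_rot: [1.0, -0.001, 0.0, -0.0]
ft_force: [-0.0, 0.9, 0.5]
grip_width: 0.997
```

Run:
```python
from h import *
w=vision.grab_frame("wrist");cv2.imwrite("pics/w1.png",w["frame"])
o=sensors.get_obs();print(o["clock"],o["ee_pos"],o["eef_rot"],o["joints"],-w["R"].T@w["t"])
p=proj(w,[[442,-145,46]])[0];print(p)
u,v=int(p[0])-70,max(0,int(p[1])-60)
print(u,v);crop(w,u,v,140,110,5,"pics/w1c.png")
```

```text
1.25 [ 442.20156218 -202.7140946   222.6558876 ] [ 9.99999911e-01 -3.44707639e-04  1.65306022e-04 -1.76194197e-04] [-6.74761658e-01 -2.10733119e-02  1.82338622e+00  4.94896886e-04
  1.33924158e+00 -6.74185808e-01] [ 441.99670995 -134.30817889  384.53615376]
[319.11472954 126.68755597]
249 66
```

View pics/w1c.png

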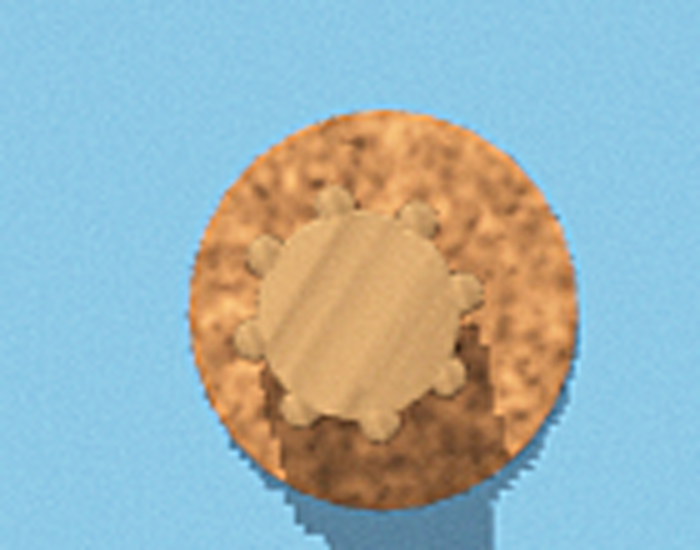

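Run:
```python
from h import *
w=vision.grab_frame("wrist")
for z in (44,46,48): print(atz(w,(320.6,128.8),z))
print(np.diff([atz(w,(249+247/5,129),46)[0],atz(w,(249+472/5,129),46)[0]]))
# expected width across lobes
```

```text
[ 443.95401488 -146.7663483    44.        ]
[ 443.9439924  -146.68956926   46.        ]
[ 443.93396991 -146.61279022   48.        ]
[51.28640561]
```

Request:
carry_out:
  steps:
    - [0.13, -2.9, 0, 0, 8.8]
    - [0, -2.8, 0, 0, 8.8]
    - [0, 0, 1.5, 0.138, 8.8]
    - [0, 0, 2, 0.138, 8.8]
    - [0, 0, 2, 0.138, 8.8]
    - [0, 0, 2, 0.138, 8.8]
    - [0, 0, 2, 0.138, 8.8]
    - [0, 0, 2, 0.138, 8.8]
    - [0, 0, 1.5, 0.138, 8.8]
    - [0, 0, 1.5, 0, 8.8]
    - [0, 0, 1, 0, 8.8]
    - [0, 0, 0, 0, 8.8]

```text
clock: 2.5
ee_pos: [442.7, -144.6, 66.3]
eef_rot: [0.886, -0.464, -0.001, -0.0]
ft_force: [0.8, -1.0, -0.1]
grip_width: 1.0
```

Run:
```python
from h import *
o=sensors.get_obs();print(o["clock"],o["ee_pos"],o["eef_rot"],o["joints"])
for n,(z) in (("scene",46),("side",46)):
    f=vision.grab_frame(n); p=proj(f,[[443,-146,46]])[0]; crop(f,int(p[0])-50,int(p[1])-50,100,80,6,f"pics/{n}2.png")
```

```text
2.5 [ 442.71480506 -144.57168375   66.31504875] [ 8.86054521e-01 -4.63578835e-01 -1.42169960e-03 -1.70535229e-04] [-5.71420324e-01  1.53828103e-01  1.99452525e+00  1.02311665e-04
  9.96101798e-01  3.92585038e-01]
```

View pics/scene2.png

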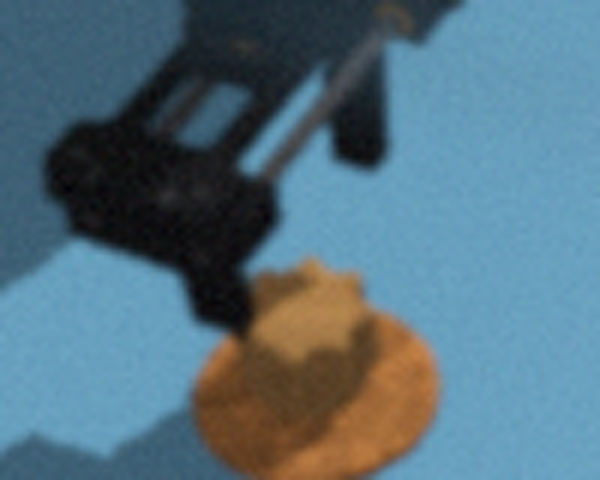

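View pics/side2.png

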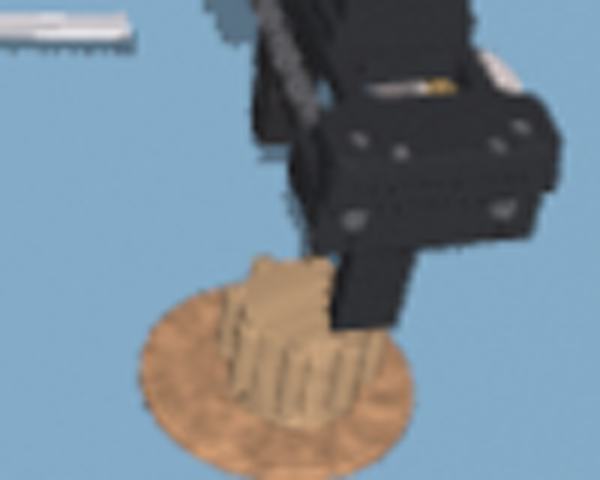

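Request:
carry_out:
  steps:
    - [0, 0, 1.5, 0, 8.8]
    - [0, 0, 1.2, 0, 8.8]
    - [0, 0, 0.9, 0, 8.8]
    - [0, 0, 0, 0, 8.8]
    - [0, 0, 0, 0, 5]
    - [0, 0, 0, 0, 5]
    - [0, 0, 0, 0, 5]
    - [0, 0, 0, 0, 5]
    - [0, 0, 0, 0, 5]
    - [0, 0, 0, 0, 5]

```text
clock: 3.6
ee_pos: [443.4, -146.0, 31.8]
eef_rot: [0.886, -0.464, 0.0, 0.0]
ft_force: [-0.4, 0.3, 0.2]
grip_width: 0.564
```

Run:
```python
from h import *
o=sensors.get_obs();print(o["clock"],o["ee_pos"],o["eef_rot"],o["ft_force"],o["wrist_torque"],o["grip_width"]*88.1)
w=vision.grab_frame("wrist");cv2.imwrite("pics/w3.png",w["frame"])
```

```text
3.6 [ 443.39053728 -146.04141214   31.75090766] [ 8.85598701e-01 -4.64451206e-01  1.30718416e-04  1.48785061e-05] [-0.36493789  0.30396536  0.17311641] [0.02183035 0.0561327  0.03597647] 49.67355906111234
```

View pics/w3.png

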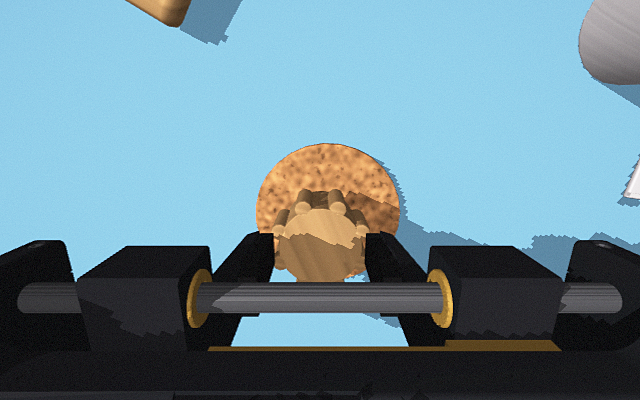

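Run:
```python
from h import *
a=cv2.imread("pics/w3.png"); crop(a,240,180,160,110,5,"pics/w3c.png")
f=vision.grab_frame("side"); p=proj(f,[[443,-146,46]])[0]; crop(f,int(p[0])-50,int(p[1])-50,100,80,6,"pics/side3.png")
```

```text
(no output)
```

View pics/w3c.png

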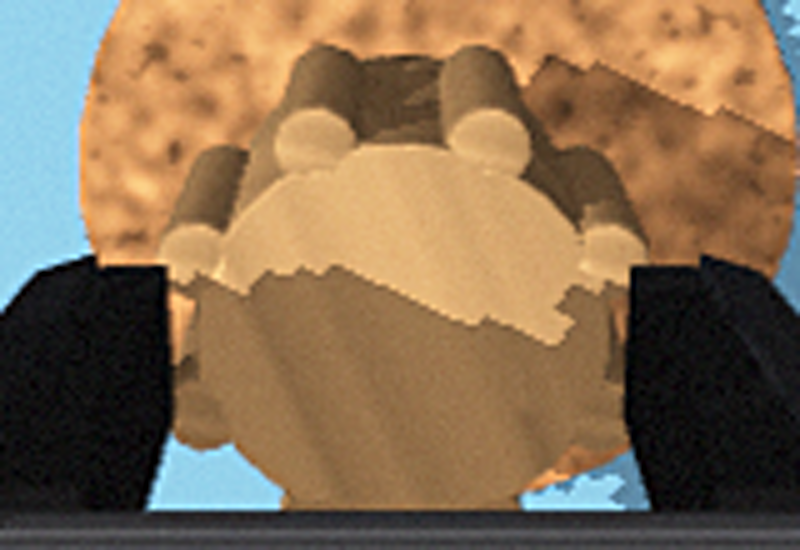

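View pics/side3.png

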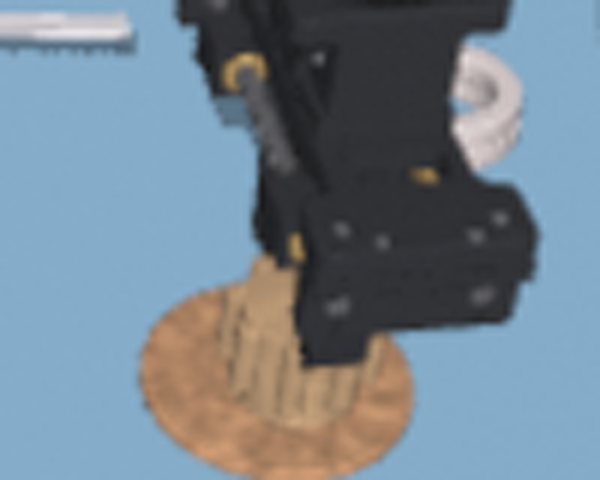

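Request:
carry_out:
  steps:
    - [0, 0, 0, 0, 3]
    - [0, 0, 0, 0, 3]
    - [0, 0, 0, 0, 3]
    - [0, 0, 0, 0, 3]

```text
clock: 4.1
ee_pos: [443.3, -146.0, 31.6]
eef_rot: [0.886, -0.464, -0.0, 0.0]
ft_force: [-0.1, 0.5, -0.4]
grip_width: 0.342
```

Run:
```python
from h import *
o=sensors.get_obs();print(o["clock"],o["ee_pos"],o["ft_force"],o["wrist_torque"],o["grip_width"]*88.1)
w=vision.grab_frame("wrist"); crop(w,240,180,160,110,5,"pics/w4c.png")
```

```text
4.1 [ 443.29497313 -145.9835216    31.58737925] [-0.07560507  0.54846581 -0.38110408] [0.03278085 0.06834668 0.00171607] 30.088617837824838
```

View pics/w4c.png

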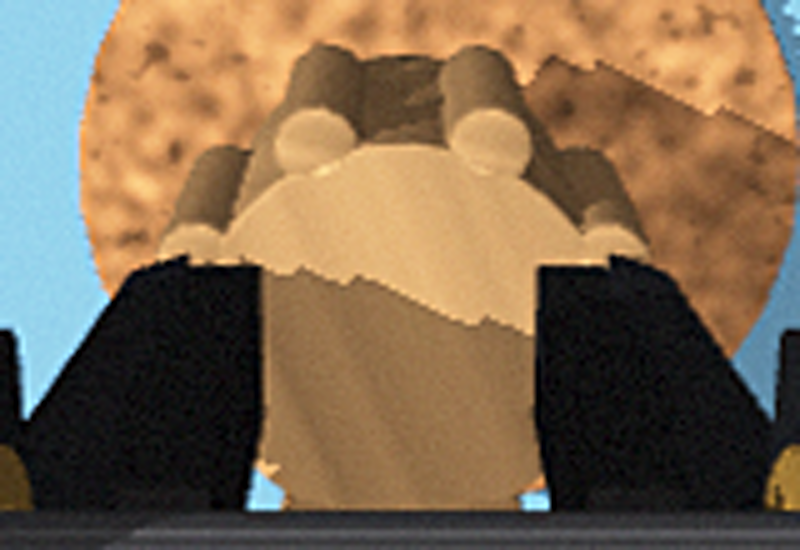

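Run:
```python
from h import *
from scipy.spatial.transform import Rotation as R
o=sensors.get_obs(); Rt=R.from_quat(o["eef_rot"]).as_matrix(); p0=o["ee_pos"]
pts=[p0+Rt@np.array([sx*15,y,17.]) for sx in(-1,1) for y in(-9,9)]+[p0]
K=[np.array([443,-146,z]) for z in (6,46)]
for n in ("scene","side","wrist"):
    f=vision.grab_frame(n); im=f["frame"].copy(); p=proj(f,K[1])
    u,v=int(p[0])-60,int(p[1])-50
    im=cv2.resize(im[v:v+100,u:u+120],None,fx=6,fy=6,interpolation=cv2.INTER_CUBIC)
    im=cv2.convertScaleAbs(im,alpha=1.4,beta=20)
    for q,c in [(x,(0,255,0)) for x in pts]+[(x,(0,0,255)) for x in K]:
        a=(proj(f,q)-[u,v])*6; cv2.circle(im,tuple(int(t) for t in a),4,c,-1)
    cv2.imwrite(f"pics/{n}5.png",im)
```

```text
(no output)
```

View pics/scene5.png

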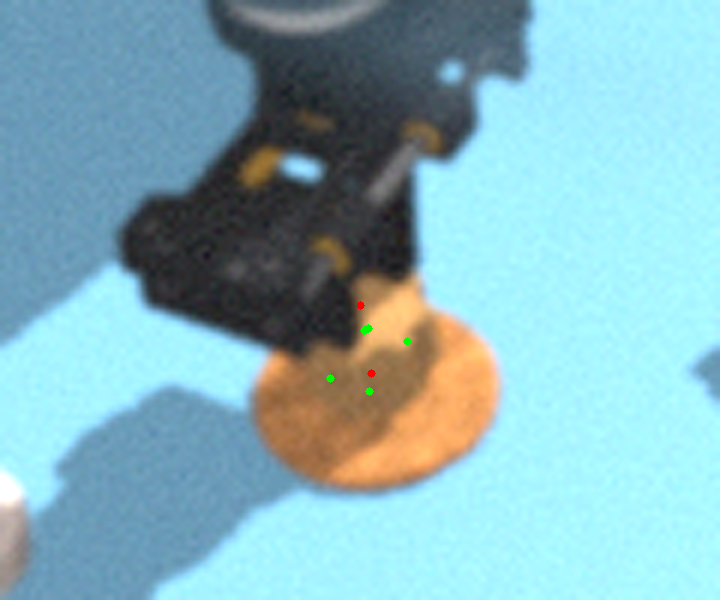

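View pics/side5.png

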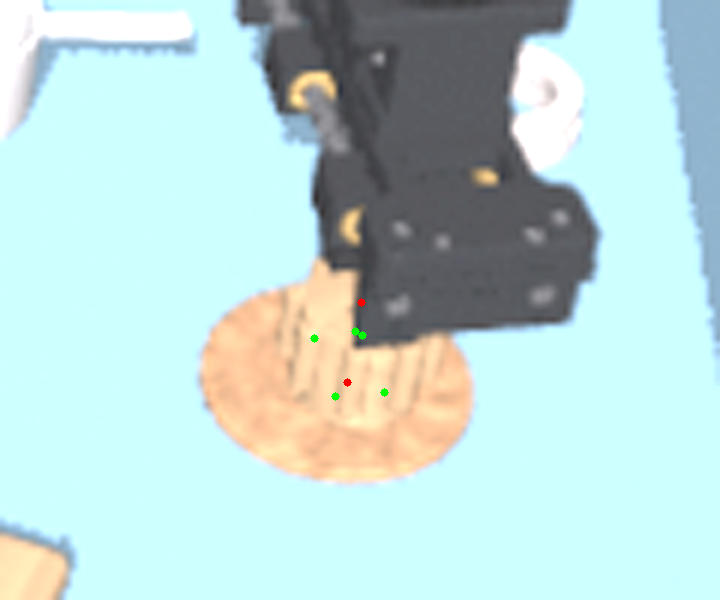

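View pics/wrist5.png

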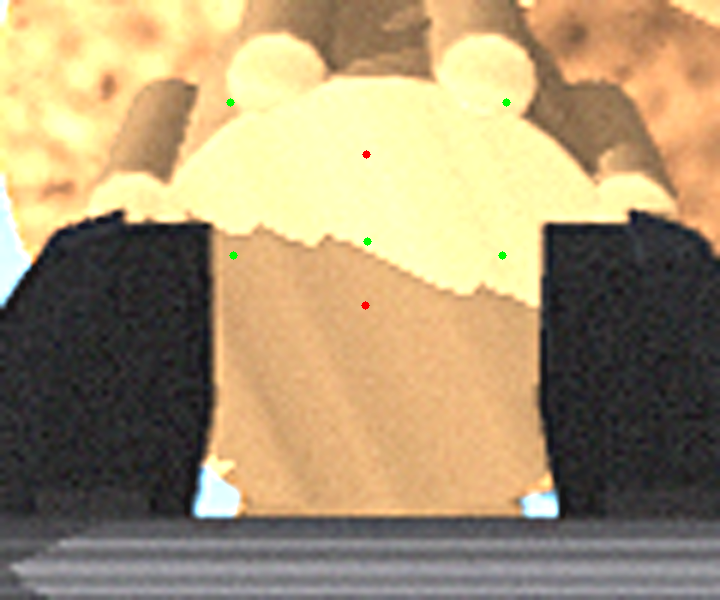

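Run:
```python
from h import *
for n in ("scene","side"):
    f=vision.grab_frame(n); p=proj(f,[443,-146,46])
    u,v=int(p[0])-40,int(p[1])-40; print(n,u,v)
    im=cv2.resize(f["frame"][v:v+60,u:u+80],None,fx=10,fy=10,interpolation=cv2.INTER_CUBIC)
    cv2.imwrite(f"pics/{n}6.png",cv2.convertScaleAbs(im,alpha=2.2,beta=20))
```

```text
scene 216 144
side 368 168
```

View pics/scene6.png

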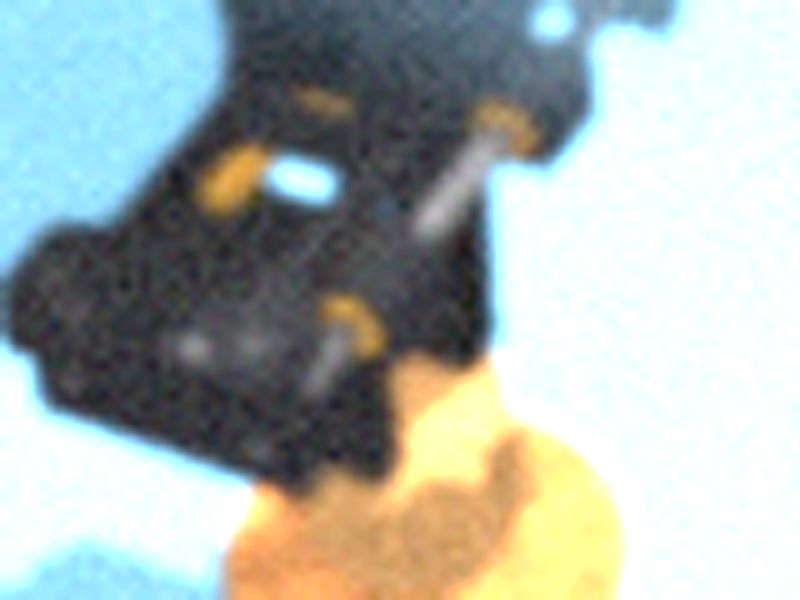

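View pics/side6.png

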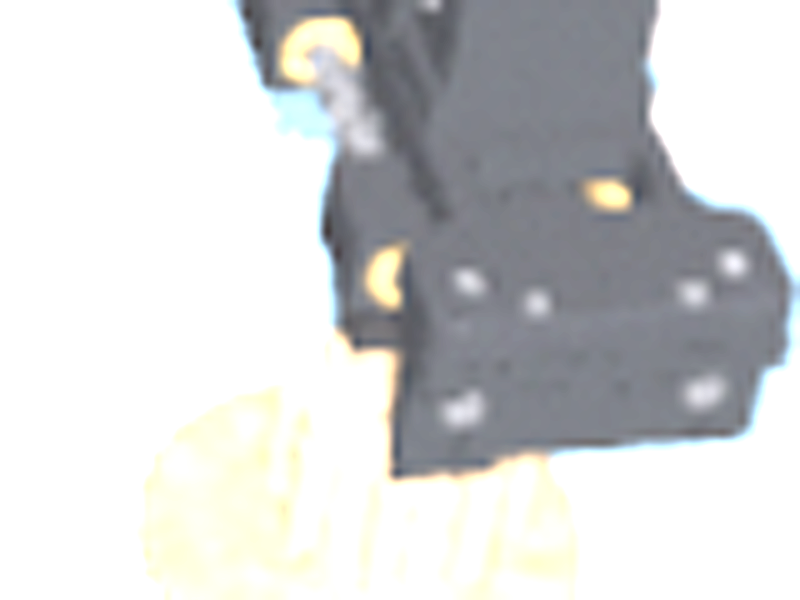

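Run:
```python
from h import *
from scipy.spatial.transform import Rotation as R
o=sensors.get_obs(); Rt=R.from_quat(o["eef_rot"]).as_matrix(); p0=o["ee_pos"]
for n,uvs in (("scene",[(254.5,192),(246,193),(263.5,180)]),("side",[(407.5,215.5),(417.5,214.5),(404,203)])):
    f=vision.grab_frame(n); print(n,-f["R"].T@f["t"])
    for uv in uvs:
        for z in (15,25,35,45,55,65): print(uv,z,np.round(Rt.T@(atz(f,uv,z)-p0),1))
```

```text
scene [1193.4169103  -399.74568759  844.84546013]
(254.5, 192) 15 [-2.3  9.8 16.6]
(254.5, 192) 25 [5.3 4.  6.6]
(254.5, 192) 35 [13.  -1.8 -3.4]
(254.5, 192) 45 [ 20.7  -7.6 -13.4]
(254.5, 192) 55 [ 28.4 -13.5 -23.4]
(254.5, 192) 65 [ 36.1 -19.3 -33.4]
(246, 193) 15 [ 9.  26.9 16.6]
(246, 193) 25 [16.6 20.9  6.6]
(246, 193) 35 [24.1 14.9 -3.4]
(246, 193) 45 [ 31.7   8.8 -13.4]
(246, 193) 55 [ 39.2   2.8 -23.4]
(246, 193) 65 [ 46.8  -3.2 -33.4]
(263.5, 180) 15 [-47.   10.1  16.6]
(263.5, 180) 25 [-38.8   4.3   6.6]
(263.5, 180) 35 [-30.6  -1.5  -3.4]
(263.5, 180) 45 [-22.3  -7.3 -13.4]
(263.5, 180) 55 [-14.1 -13.1 -23.4]
(263.5, 180) 65 [ -5.9 -19.  -33.4]
side [293.15075416 503.0098618  642.8886574 ]
(407.5, 215.5) 15 [ 9.8  5.4 16.6]
(407.5, 215.5) 25 [-0.3  1.4  6.6]
(407.5, 215.5) 35 [-10.3  -2.6  -3.4]
(407.5, 215.5) 45 [-20.3  -6.6 -13.4]
(407.5, 215.5) 55 [-30.3 -10.6 -23.4]
(407.5, 215.5) 65 [-40.3 -14.6 -33.4]
(417.5, 214.5) 15 [10.4 28.  16.6]
(417.5, 214.5) 25 [ 0.4 23.7  6.6]
(417.5, 214.5) 35 [-9.7 19.3 -3.4]
(417.5, 214.5) 45 [-19.7  15.  -13.4]
(417.5, 214.5) 55 [-29.7  10.6 -23.4]
(417.5, 214.5) 65 [-39.8   6.3 -33.4]
(404, 203) 15 [50.5  8.1 16.6]
(404, 203) 25 [39.8  4.   6.6]
(404, 203) 35 [29.2 -0.  -3.4]
(404, 203) 45 [ 18.5  -4.1 -13.4]
(404, 203) 55 [  7.8  -8.1 -23.4]
(404, 203) 65 [ -2.8 -12.1 -33.4]
```

Run:
```python
from h import *
a=cv2.imread("pics/scene0.png");b=cv2.imread("pics/side0.png")
crop(cv2.convertScaleAbs(a,alpha=2,beta=20),300,70,100,80,8,"pics/c3.png")
crop(cv2.convertScaleAbs(b,alpha=2,beta=20),265,90,120,90,6,"pics/c4.png")
```

```text
(no output)
```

View pics/c3.png

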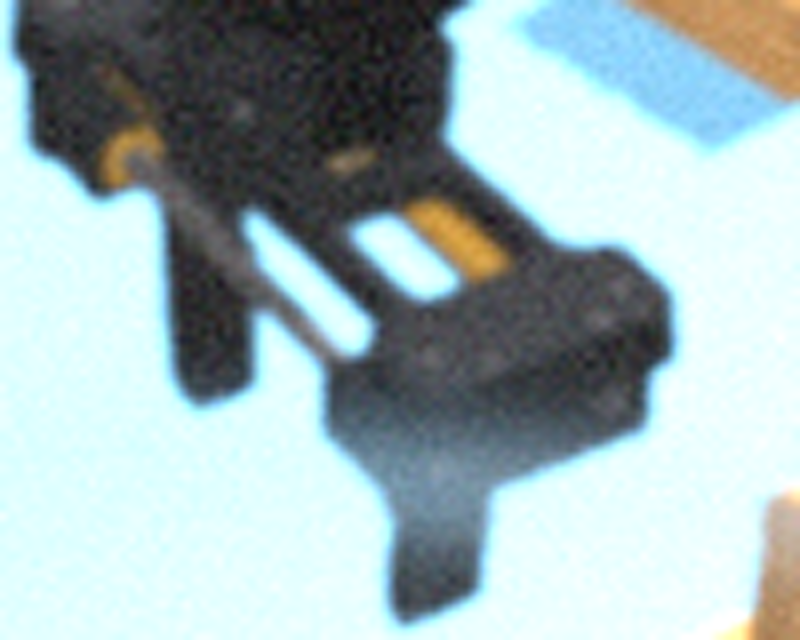

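View pics/c4.png

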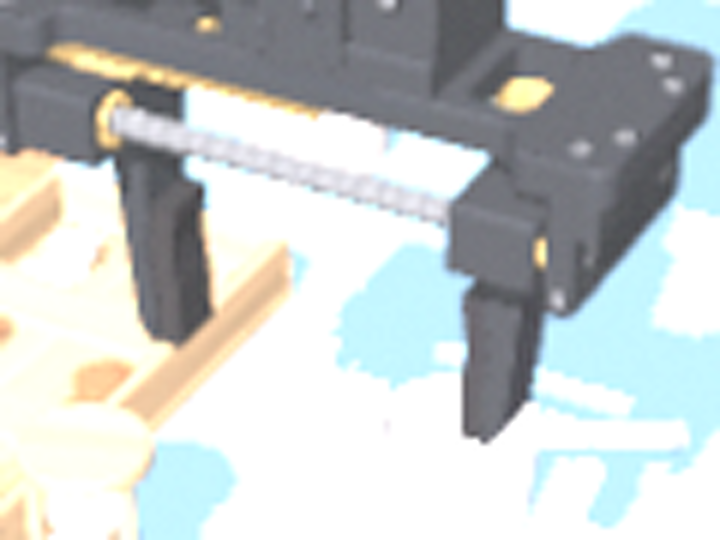

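Run:
```python
from h import *
for n,(u,v,s),nm in (("scene",(300,70,8),"c3"),("side",(265,90,6),"c4")):
    f=vision.grab_frame(n); im=cv2.imread(f"pics/{nm}.png")
    for sx in(-1,1):
        for zz,c in((205.6,(0,0,255)),(222.6,(0,200,0)),(235.6,(255,0,255))):
            pts=(proj(f,np.array([[575+sx*x,y,zz] for x,y in((44,-9),(61.5,-9),(61.5,9),(44,9))]))-[u,v])*s
            cv2.polylines(im,[pts.astype(int)],True,c,1)
    cv2.imwrite(f"pics/{nm}o.png",im)
```

```text
(no output)
```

View pics/c3o.png

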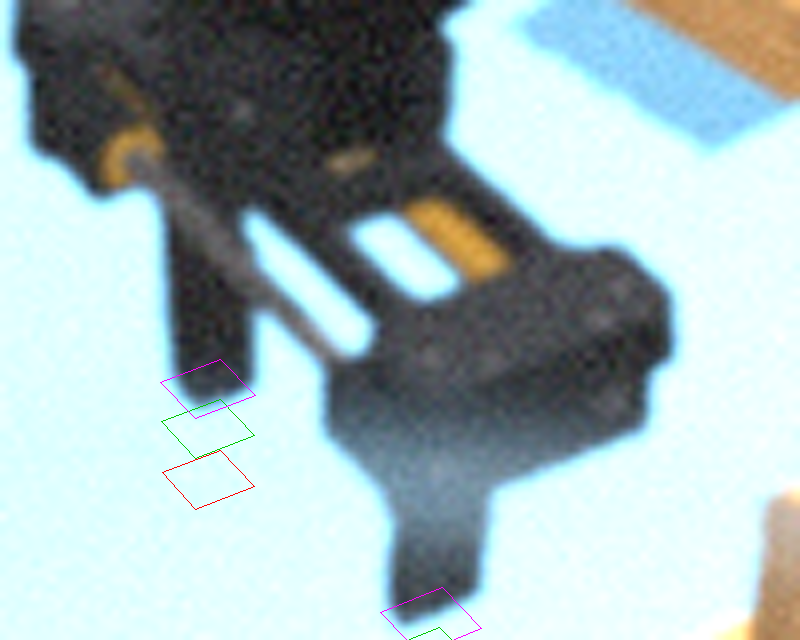

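View pics/c4o.png

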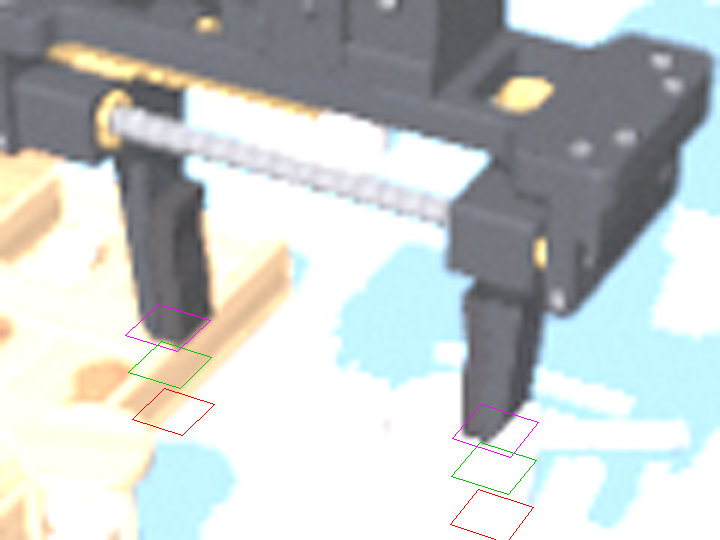

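Request:
carry_out:
  steps:
    - [0, 0, -0.6, 0, 8.8]
    - [0, 0, 0, 0, 8.8]
    - [0, 0, 0, 0, 8.8]
    - [0, 0, 0, 0, 8.8]
    - [0, 0, 0, 0, 8.8]
    - [0, 0, 0, 0, 8.8]
    - [0, 0, 1, 0, 8.8]
    - [0, 0, 1, 0, 8.8]
    - [0, 0, 0.6, 0, 8.8]
    - [0, 0, 0, 0, 8.8]

```text
clock: 5.6
ee_pos: [442.2, -145.3, 10.1]
eef_rot: [0.886, -0.464, -0.002, -0.0]
ft_force: [-0.1, -0.4, -0.7]
grip_width: 1.0
```

Run:
```python
from h import *
o=sensors.get_obs();print(o["clock"],o["ee_pos"],o["ft_force"],o["wrist_torque"],o["grip_width"]*88.1)
for n in ("scene","side"):
    f=vision.grab_frame(n); p=proj(f,[443,-146,46])
    u,v=int(p[0])-50,int(p[1])-40; print(n,u,v)
    im=cv2.resize(f["frame"][v:v+80,u:u+100],None,fx=6,fy=6,interpolation=cv2.INTER_CUBIC)
    cv2.imwrite(f"pics/{n}7.png",cv2.convertScaleAbs(im,alpha=1.6,beta=20))
```

```text
5.6 [ 442.16550964 -145.27665421   10.0777555 ] [-0.08316048 -0.35335614 -0.74410153] [ 0.01133724  0.14758683 -0.01362868] 88.07050500061997
scene 206 144
side 358 168
```

View pics/scene7.png

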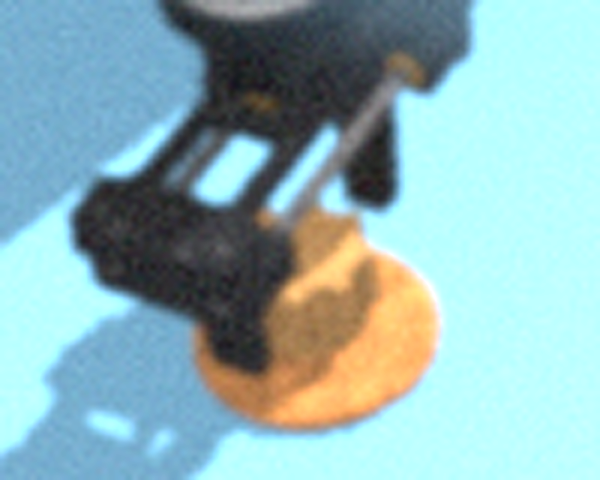

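View pics/side7.png

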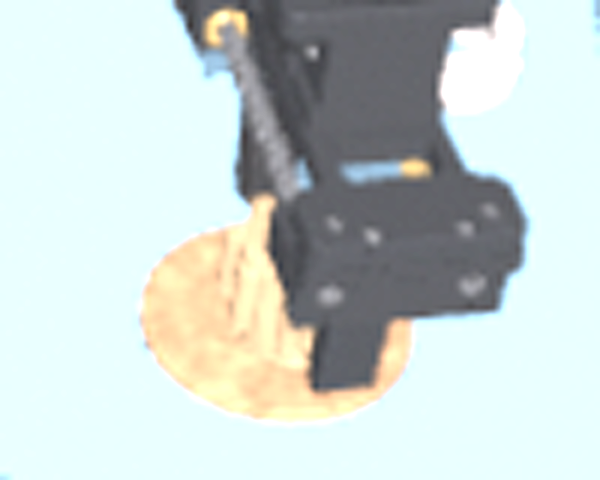

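Request:
carry_out:
  steps:
    - [0, 0, 0.6, 0, 8.8]
    - [0, 0, 0.4, 0, 8.8]
    - [0, 0, 0.2, 0, 8.8]
    - [0, 0, 0, 0, 8.8]
    - [0, 0, 0, 0, 7]
    - [0, 0, 0, 0, 6]
    - [0, 0, 0, 0, 4]
    - [0, 0, 0, 0, 4]
    - [0, 0, 0, 0, 4]
    - [0, 0, 0, 0, 4]

```text
clock: 6.7
ee_pos: [443.4, -146.1, -0.3]
eef_rot: [0.886, -0.464, 0.0, 0.0]
ft_force: [-0.2, 0.2, 0.3]
grip_width: 0.614
```

Run:
```python
from h import *
o=sensors.get_obs();print(o["clock"],o["ee_pos"],o["ft_force"],o["wrist_torque"],o["grip_width"]*88.1,o["joints"])
f=vision.grab_frame("wrist");crop(f,220,140,200,160,4,"pics/w8.png")
f=vision.grab_frame("side");crop(f,350,160,100,90,6,"pics/side8.png")
```

```text
6.7 [ 4.43393657e+02 -1.46078127e+02 -2.69979295e-01] [-0.22176874  0.17042203  0.30717674] [ 0.0404362   0.1228522  -0.00116999] 54.136649710997624 [-5.73314834e-01  2.88187565e-01  2.01079704e+00 -6.47291013e-05
  8.42364904e-01  3.92731440e-01]
```

View pics/w8.png

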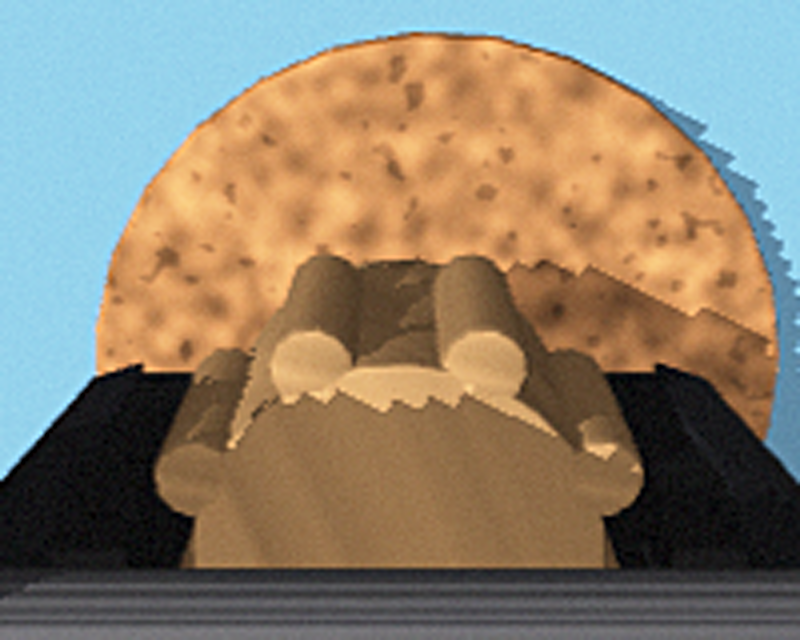

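View pics/side8.png

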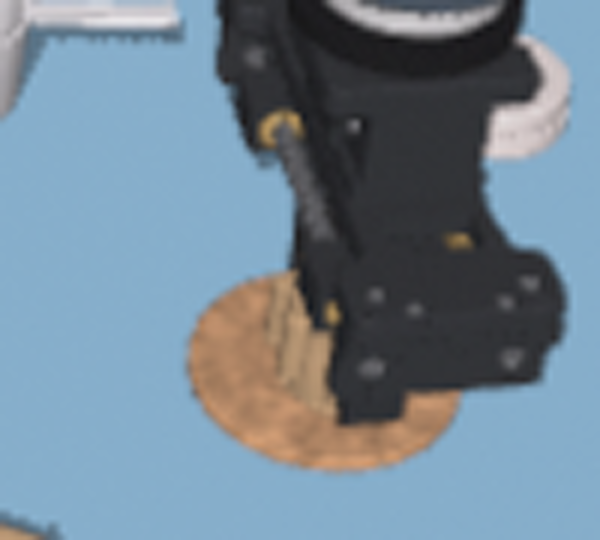

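Request:
carry_out:
  steps:
    - [0, 0, 0, 0, 8.8]
    - [0, 0, 0, 0, 8.8]
    - [0, 0, 0, 0, 8.8]
    - [0, 0, 0, 0, 8.8]
    - [0, 0, 0, -0.13, 8.8]
    - [0, 0, 0, -0.145, 8.8]
    - [0, 0, 0, -0.145, 8.8]
    - [0, 0, 0, -0.145, 8.8]
    - [0, 0, 0, -0.145, 8.8]
    - [0, 0, 0, -0.145, 8.8]
    - [0, 0, 0, -0.145, 8.8]
    - [0, 0, 0, -0.145, 8.8]
    - [0, 0, 0, -0.145, 8.8]
    - [0, 0, 0, -0.145, 8.8]
    - [0, 0, 0, -0.136, 8.8]
    - [0, 0, 0, 0, 8.8]

```text
clock: 8.4
ee_pos: [443.3, -145.9, -0.4]
eef_rot: [0.954, 0.298, -0.0, -0.0]
ft_force: [0.5, 0.1, 0.3]
grip_width: 0.997
```

Request:
carry_out:
  steps:
    - [0, 0, 0, 0, 7.5]
    - [0, 0, 0, 0, 6.5]
    - [0, 0, 0, 0, 5.8]
    - [0, 0, 0, 0, 4]
    - [0, 0, 0, 0, 4]
    - [0, 0, 0, 0, 4]
    - [0, 0, 0, 0, 4]

```text
clock: 9.1
ee_pos: [443.3, -146.0, -0.4]
eef_rot: [0.955, 0.298, 0.0, 0.0]
ft_force: [0.2, -0.2, -0.8]
grip_width: 0.612
```

Run:
```python
from h import *
o=sensors.get_obs();print(o["clock"],o["ee_pos"],o["eef_rot"],o["ft_force"],o["wrist_torque"],o["grip_width"]*88.1,o["joints"])
f=vision.grab_frame("wrist");crop(f,220,140,200,160,4,"pics/w9.png")
```

```text
9.1 [ 4.43324947e+02 -1.46011312e+02 -3.64992548e-01] [9.54624091e-01 2.97813440e-01 7.96968079e-06 1.59121370e-05] [ 0.17425662 -0.23040133 -0.81624961] [ 0.04308499 -0.02854999 -0.03857514] 53.897134475163476 [-5.73302198e-01  2.88350783e-01  2.01086213e+00 -1.09094908e-05
  8.42345093e-01 -1.17809762e+00]
```

View pics/w9.png

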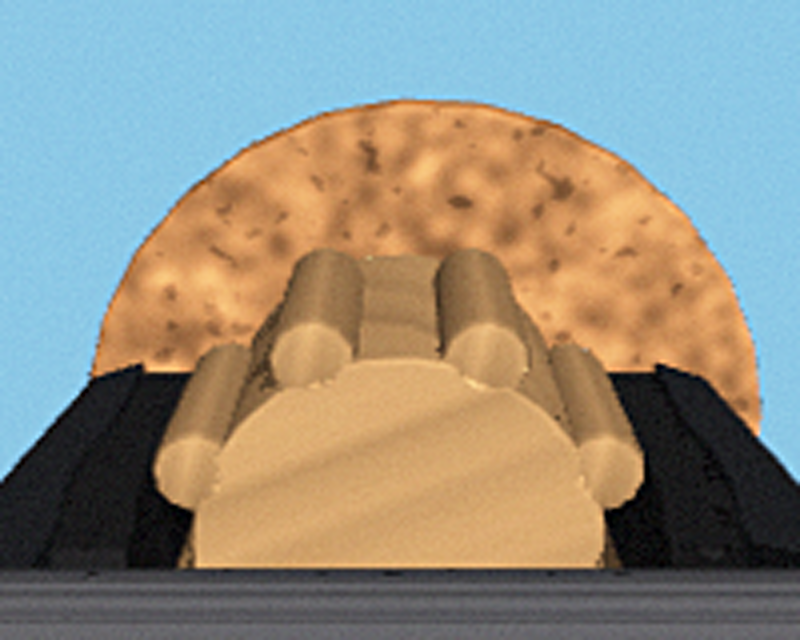

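Request:
carry_out:
  steps:
    - [0, 0, -0.5, 0, 4]
    - [0, 0, -1, 0, 4]
    - [0, 0, -1.5, 0, 4]
    - [0, 0, -2, 0, 4]
    - [0, 0, -2, 0, 4]
    - [0, 0, -2, 0, 4]
    - [0, 0, -2, 0, 4]
    - [1.1, -0.5, 0, 0, 4]
    - [2.2, -0.9, 0, 0, 4]
    - [2.2, -0.9, 0, 0, 4]
    - [2.2, -0.9, 0, 0, 4]
    - [2.2, -0.9, 0, 0, 4]
    - [2.2, -0.9, 0, 0, 4]
    - [2.2, -0.9, 0, 0, 4]
    - [2.2, -0.9, 0, 0, 4]
    - [2.2, -0.9, 0, 0, 4]
    - [2.2, -0.9, 0, 0, 4]
    - [1.8, -0.54, 0, 0, 4]
    - [0, 0, 0, 0, 4]
    - [0, 0, 0, 0, 4]

```text
clock: 11.15
ee_pos: [577.3, 58.9, 108.7]
eef_rot: [0.954, 0.298, -0.001, -0.0]
ft_force: [-0.3, 0.9, -0.3]
grip_width: 0.611
```

Run:
```python
from h import *
for k in range(1):
    o=sensors.get_obs();print(o["clock"],o["ee_pos"],o["eef_rot"],o["ft_force"],o["wrist_torque"],o["grip_width"]*88.1,o["joints"])
import pickle
for n in ("scene","side"):
    f=vision.grab_frame(n); p=proj(f,[578,58,90])
    u,v=int(p[0])-50,int(p[1])-40; print(n,u,v); pickle.dump(f,open(f"pics/{n}10.pkl","wb"))
    im=cv2.resize(f["frame"][v:v+75,u:u+100],None,fx=8,fy=8,interpolation=cv2.INTER_CUBIC)
    cv2.imwrite(f"pics/{n}10.png",cv2.convertScaleAbs(im,alpha=1.5,beta=10))
```

```text
11.15 [577.25548058  58.93919913 108.67244502] [ 9.54415192e-01  2.98481130e-01 -7.73235195e-04 -2.40048689e-04] [-0.34387145  0.86105044 -0.32767577] [-0.03992494 -0.03617658 -0.02758977] 53.82821659294983 [-1.02587275e-01  3.18954563e-01  1.68428864e+00 -1.86203927e-04
  1.13995987e+00 -7.08711267e-01]
scene 310 134
side 253 193
```

View pics/scene10.png

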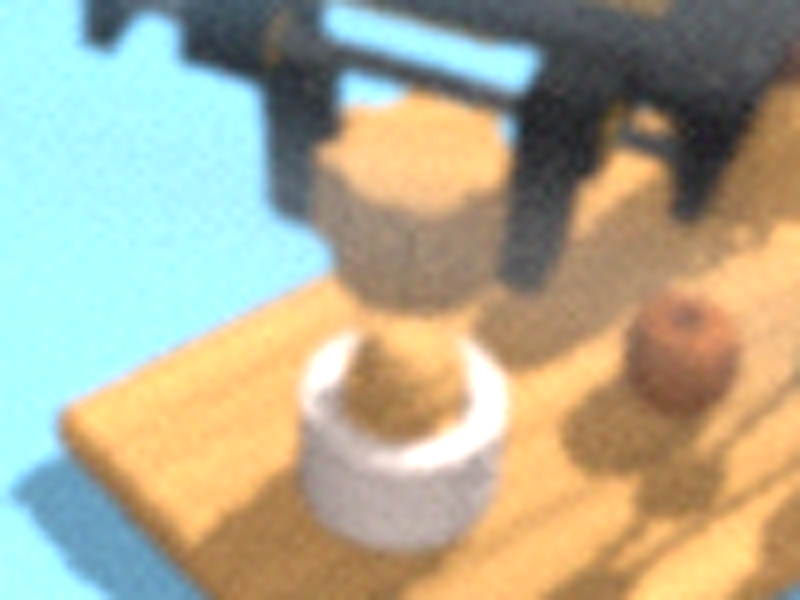

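View pics/side10.png

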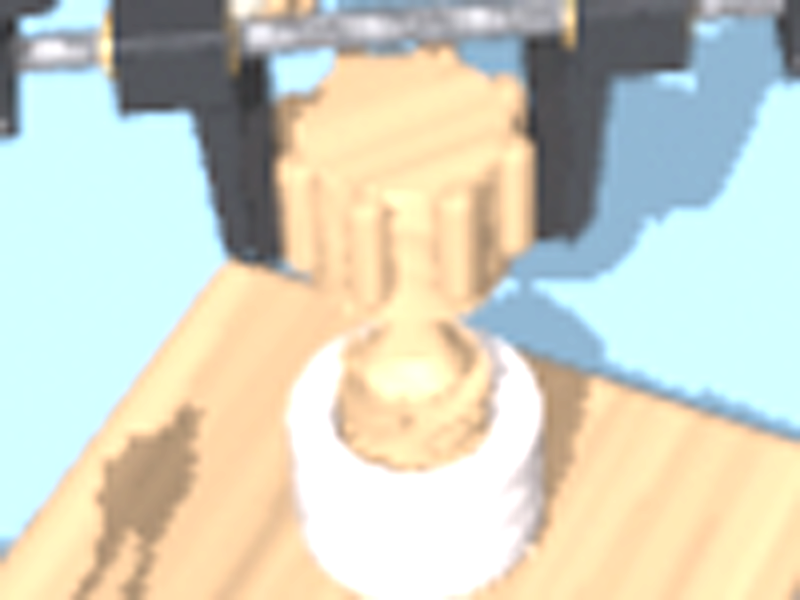

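```bash
cat > ov.py <<'E'
from h import *
import pickle,sys
def circ(x,y,z,r): 
    t=np.linspace(0,2*np.pi,80); return np.c_[x+r*np.cos(t),y+r*np.sin(t),0*t+z]
def ov(n,u,v,s,post,knob,zr,zt,src,dst):
    f=pickle.load(open(src,"rb")); im=cv2.resize(f["frame"][v:v+75,u:u+100],None,fx=s,fy=s,interpolation=cv2.INTER_CUBIC)
    im=cv2.convertScaleAbs(im,alpha=1.2,beta=0)
    for c,col in ((circ(*post,zt,30),(0,0,255)),(circ(*post,22,30),(0,0,255)),(circ(*post,85,10),(255,0,0)),(circ(*knob,zr,23.5),(0,160,0)),(circ(*knob,zr+40,29.5),(0,160,0))):
        p=(proj(f,c)-[u,v]+.5)*s; cv2.polylines(im,[p.astype(int)],True,col,1)
    cv2.imwrite(dst,im)
E
python3 - <<'E'
from ov import *
for n,u,v in(("scene",310,134),("side",253,193)):
    ov(n,u,v,8,(578,58),(578,58.2),116,62,f"pics/{n}10.pkl",f"pics/{n}11.png")
E
```

```text
(no output)
```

View pics/scene11.png

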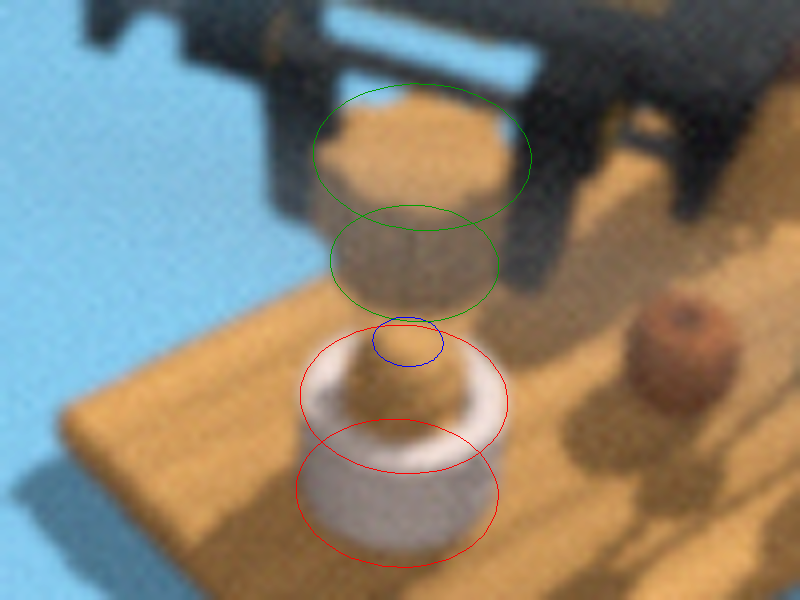

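View pics/side11.png

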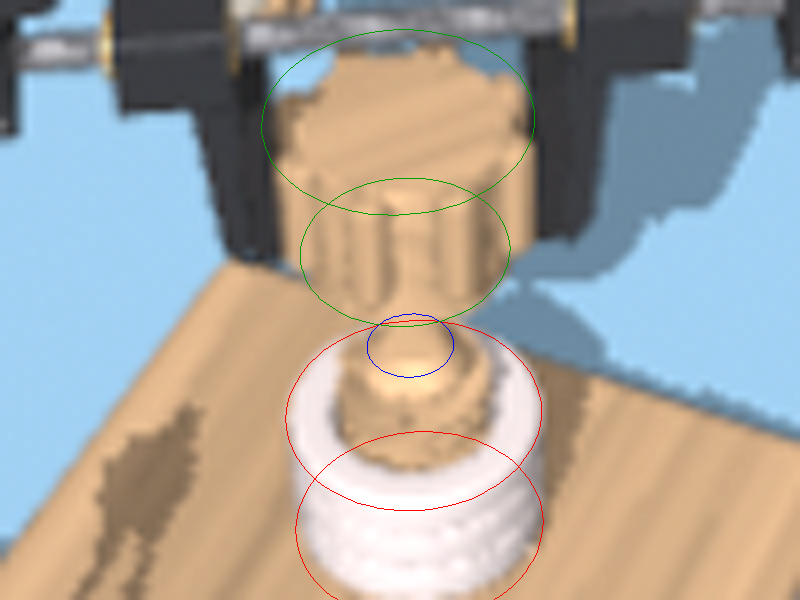

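```bash
cat > ov2.py <<'E'
from h import *
import pickle
def circ(x,y,z,r,n=80):
    t=np.linspace(0,2*np.pi,n); return np.c_[x+r*np.cos(t),y+r*np.sin(t),0*t+z]
def ov(src,dst,u,v,w,h,s,post,knob,zr,zt,yaw):
    f=pickle.load(open(src,"rb")); im=cv2.resize(f["frame"][v:v+h,u:u+w],None,fx=s,fy=s,interpolation=cv2.INTER_CUBIC)
    im=cv2.convertScaleAbs(im,alpha=1.3,beta=0)
    def L(c,col):
        p=(proj(f,c)-[u,v]+.5)*s; cv2.polylines(im,[p.astype(int)],True,col,1)
    L(circ(*post,zt,30),(0,0,255))
    L(circ(*post,78,18),(255,0,0))
    L(circ(*knob,zr,23.5),(0,160,0))
    for k in range(8):
        a=yaw+np.pi/8+k*np.pi/4; x,y=knob[0]+24.5*np.cos(a),knob[1]+24.5*np.sin(a)
        for z in (zr+10,zr+40): L(circ(x,y,z,5,16),(0,160,0))
    cv2.imwrite(dst,im)
E
python3 - <<'E'
from ov2 import *
ov("pics/scene10.pkl","pics/scene12.png",340,140,40,55,14,(578,58),(577.9,58.2),116,62,.605)
ov("pics/side10.pkl","pics/side12.png",280,192,50,62,12,(578,58),(577.9,58.2),116,62,.605)
E
```

```text
(no output)
```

View pics/scene12.png

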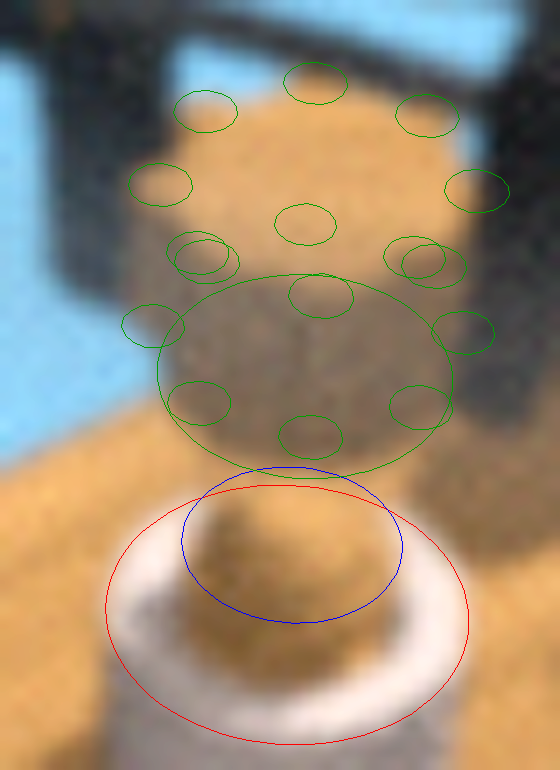

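View pics/side12.png

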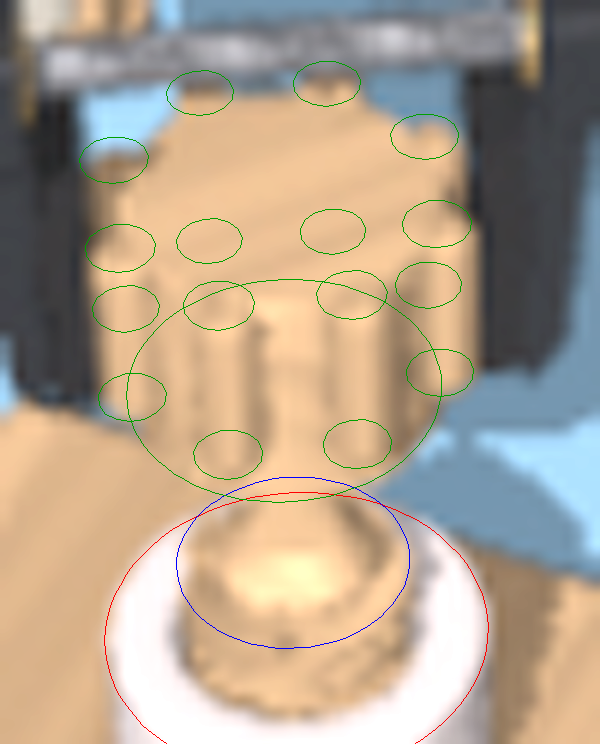

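Run:
```python
from ov2 import *
ov("pics/scene10.pkl","pics/scene13.png",340,140,40,55,14,(578,58),(577,57.7),117.5,63,.605)
ov("pics/side10.pkl","pics/side13.png",280,192,50,62,12,(578,58),(577,57.7),117.5,63,.605)
a=cv2.imread("pics/scene13.png");b=cv2.imread("pics/side13.png");b=cv2.resize(b,(600,744))[:770]
h=min(a.shape[0],b.shape[0]);o=np.hstack([a[:h],b[:h]]);cv2.imwrite("pics/both13.png",cv2.resize(o,(800,int(800*h/o.shape[1]))))
```

```text
(no output)
```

View pics/both13.png

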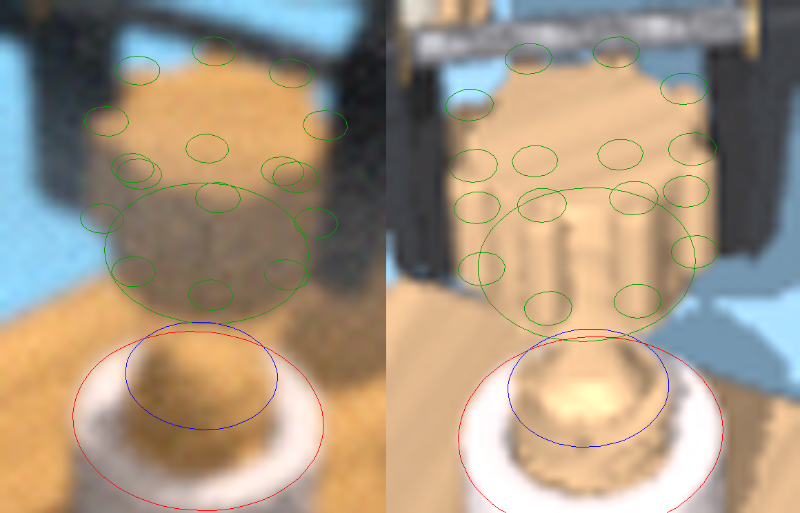

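Run:
```python
from h import *
for i in range(3):
    o=sensors.get_obs(); print(o["clock"],o["ee_pos"],o["ft_force"],o["wrist_torque"])
    vision.grab_frame("side")
```

```text
11.25 [577.19971331  58.04723965 109.02902239] [-0.56534247 -0.20569954 -0.53919498] [ 0.02125934 -0.04556721  0.00615347]
11.3 [577.31804899  57.80088961 109.1969535 ] [-0.42638614 -0.86636361 -0.28888433] [-0.00947576 -0.09895396 -0.049356  ]
11.35 [577.46988402  57.71375316 109.38899399] [ 0.33040098  0.46071573 -0.57562188] [ 0.05310271 -0.0231159  -0.00587798]
```

Request:
carry_out:
  steps:
    - [0.05, 0, 0.8, 0, 4]
    - [0, 0, 1, 0, 4]
    - [0, 0, 0.6, 0, 4]
    - [0, 0, 0.3, 0, 4]
    - [0, 0, 0, 0, 4]
    - [0, 0, 0, 0, 4]
    - [0, 0, 0, 0, 4]

```text
clock: 12.1
ee_pos: [578.8, 58.6, 83.0]
eef_rot: [0.955, 0.298, 0.0, 0.0]
ft_force: [-0.1, -0.6, -0.4]
grip_width: 0.613
```

```bash
cat > st.py <<'E'
from h import *
import pickle
P=[];Fo=[];T=[]
o=sensors.get_obs(); print(o["clock"],"pos",np.round(o["ee_pos"],2),"F",np.round(o["ft_force"],2),"T",np.round(o["wrist_torque"],3),"yaw",round(2*np.arctan2(o["eef_rot"][1],o["eef_rot"][0]),4),"w",round(o["grip_width"]*88.1,1),"J6",round(o["joints"][5],3), "eff6",round(o["effort"][5],3))
E
python3 st.py
python3 - <<'E'
from ov2 import *
for n in("scene","side"): pickle.dump(vision.grab_frame(n),open(f"pics/{n}14.pkl","wb"))
ov("pics/scene14.pkl","pics/scene14.png",340,145,40,55,14,(578,58),(578,58),88,63,.605)
ov("pics/side14.pkl","pics/side14.png",280,200,50,62,12,(578,58),(578,58),88,63,.605)
a=cv2.imread("pics/scene14.png");b=cv2.imread("pics/side14.png")
h=min(a.shape[0],b.shape[0]);o=np.hstack([a[:h],b[:h]]);cv2.imwrite("pics/both14.png",cv2.resize(o,(800,int(800*h/o.shape[1]))))
E
python3 st.py
```

```text
12.1 pos [578.79  58.57  82.96] F [-0.12 -0.6  -0.38] T [ 0.049 -0.047  0.029] yaw 0.605 w 54.0 J6 -0.708 eff6 -0.0
12.2 pos [578.74  58.6   82.99] F [ 0.34 -0.33 -0.9 ] T [ 0.056 -0.032 -0.008] yaw 0.6051 w 53.6 J6 -0.708 eff6 0.0
```

View pics/both14.png

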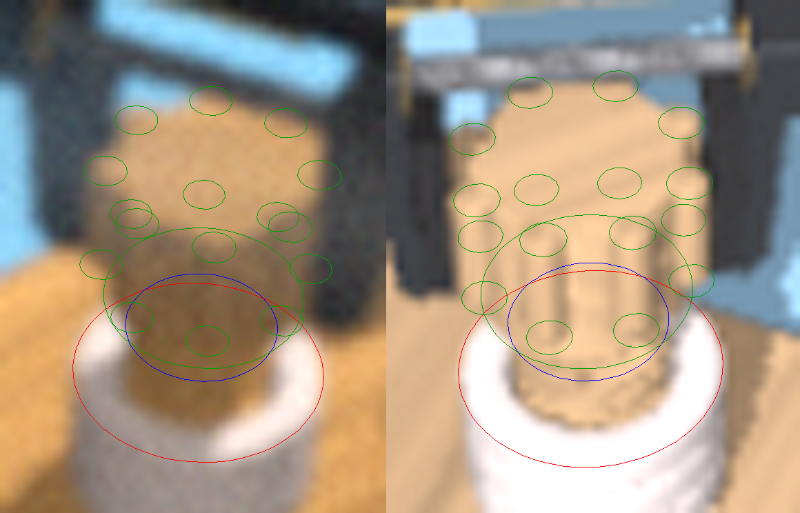

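Request:
carry_out:
  steps:
    - [0, 0, 0.3, 0, 4]
    - [0, 0, 0.3, 0, 4]
    - [0, 0, 0.3, 0, 4]
    - [0, 0, 0.2, 0, 4]
    - [0, 0, 0, 0, 4]
    - [0, 0, 0, 0, 4]

```text
clock: 12.8
ee_pos: [578.4, 58.6, 71.5]
eef_rot: [0.955, 0.298, -0.0, -0.0]
ft_force: [-0.3, 0.0, -1.1]
grip_width: 0.61
```

```bash
python3 st.py
```

```text
12.8 pos [578.4   58.59  71.49] F [-0.32  0.   -1.14] T [ 0.041  0.009 -0.011] yaw 0.605 w 53.7 J6 -0.708 eff6 -0.0
```

Request:
carry_out:
  steps:
    - [0, 0, 0.1, 0, 4]
    - [0, 0, 0.1, 0, 4]
    - [0, 0, 0.1, 0, 4]
    - [0, 0, 0, 0, 4]

```text
clock: 13.2
ee_pos: [578.3, 58.6, 68.4]
eef_rot: [0.955, 0.298, -0.0, -0.0]
ft_force: [-0.3, -0.2, -0.2]
grip_width: 0.615
```

```bash
python3 st.py
```

```text
13.2 pos [578.3   58.59  68.44] F [-0.26 -0.19 -0.22] T [ 0.05  -0.073 -0.01 ] yaw 0.605 w 54.2 J6 -0.708 eff6 0.0
```

Request:
carry_out:
  steps:
    - [0, 0, 0.1, 0, 4]
    - [0, 0, 0.1, 0, 4]
    - [0, 0, 0, 0, 4]

```text
clock: 13.5
ee_pos: [578.3, 58.6, 66.4]
eef_rot: [0.955, 0.298, -0.0, -0.0]
ft_force: [-0.2, 0.1, -0.2]
grip_width: 0.611
```

```bash
python3 st.py
```

```text
13.5 pos [578.3   58.58  66.41] F [-0.19  0.11 -0.2 ] T [ 0.033 -0.065 -0.009] yaw 0.605 w 53.8 J6 -0.708 eff6 0.0
```

Request:
carry_out:
  steps:
    - [0, 0, 0.1, 0, 4]
    - [0, 0, 0.1, 0, 4]
    - [0, 0, 0, 0, 4]

```text
clock: 13.8
ee_pos: [578.5, 58.6, 64.7]
eef_rot: [0.955, 0.298, 0.0, 0.0]
ft_force: [-0.4, 0.3, 0.5]
grip_width: 0.611
```

```bash
python3 st.py
```

```text
13.8 pos [578.52  58.58  64.73] F [-0.44  0.28  0.48] T [ 0.001  0.044 -0.023] yaw 0.605 w 53.8 J6 -0.708 eff6 -0.003
```

Request:
carry_out:
  steps:
    - [0, 0, 0.05, 0, 4]
    - [0, 0, 0, 0, 4]

```text
clock: 14.0
ee_pos: [578.6, 58.6, 64.6]
eef_rot: [0.955, 0.298, 0.0, 0.0]
ft_force: [-3.1, 1.1, 3.8]
grip_width: 0.612
```

```bash
python3 st.py
```

```text
14.0 pos [578.57  58.61  64.57] F [-3.12  1.1   3.81] T [ 0.086  0.187 -0.024] yaw 0.6051 w 53.9 J6 -0.708 eff6 -0.011
```

Request:
carry_out:
  steps:
    - [-0.027, -0.031, 0, 0, 4]
    - [0, 0, 0, -0.05, 4]
    - [0, 0, -0.02, -0.05, 4]
    - [0, 0, -0.02, -0.05, 4]

```text
clock: 14.4
ee_pos: [578.5, 58.3, 65.1]
eef_rot: [0.929, 0.369, 0.0, 0.0]
ft_force: [-1.4, -1.3, 5.1]
grip_width: 0.61
```

```bash
python3 st.py
```

```text
14.4 pos [578.47  58.31  65.07] F [-1.42 -1.32  5.14] T [-0.203  0.205 -0.075] yaw 0.7569 w 53.7 J6 -0.86 eff6 0.567
```

Request:
carry_out:
  steps:
    - [-0.03, 0, -0.02, -0.05, 4]
    - [0, 0, -0.02, -0.05, 4]
    - [0, 0, -0.02, -0.05, 4]

```text
clock: 14.7
ee_pos: [578.3, 58.2, 65.7]
eef_rot: [0.899, 0.438, 0.0, 0.0]
ft_force: [-1.5, -1.6, 4.3]
grip_width: 0.614
```

```bash
python3 st.py
```

```text
14.7 pos [578.31  58.18  65.65] F [-1.55 -1.59  4.34] T [-0.093  0.16  -0.06 ] yaw 0.9068 w 54.1 J6 -1.01 eff6 0.573
```

Request:
carry_out:
  steps:
    - [-0.01, 0, -0.02, -0.05, 4]
    - [0, 0, -0.02, -0.05, 4]
    - [0, 0, -0.02, -0.05, 4]

```text
clock: 15.0
ee_pos: [578.3, 58.1, 66.2]
eef_rot: [0.864, 0.504, 0.0, 0.0]
ft_force: [-0.9, -0.4, 3.7]
grip_width: 0.608
```

```bash
python3 st.py
```

```text
15.0 pos [578.26  58.15  66.19] F [-0.9  -0.41  3.66] T [-0.092  0.112 -0.08 ] yaw 1.0568 w 53.6 J6 -1.16 eff6 0.581
```

Request:
carry_out:
  steps:
    - [0, 0, -0.018, -0.05, 4]
    - [0, 0, -0.018, -0.05, 4]
    - [0, 0, -0.018, -0.05, 4]

```text
clock: 15.3
ee_pos: [578.3, 58.2, 66.7]
eef_rot: [0.823, 0.567, 0.0, 0.0]
ft_force: [-0.3, -1.4, 4.1]
grip_width: 0.612
```

```bash
python3 st.py
```

```text
15.3 pos [578.28  58.18  66.72] F [-0.28 -1.36  4.11] T [-0.065  0.083 -0.105] yaw 1.2069 w 53.9 J6 -1.31 eff6 0.584
```

Request:
carry_out:
  steps:
    - [0, 0, -0.019, -0.05, 4]
    - [0, 0, -0.019, -0.05, 4]
    - [0, 0, -0.019, -0.05, 4]

```text
clock: 15.6
ee_pos: [578.3, 58.2, 67.2]
eef_rot: [0.779, 0.628, 0.0, 0.0]
ft_force: [0.4, -0.8, 2.8]
grip_width: 0.609
```

```bash
python3 st.py
```

```text
15.6 pos [578.3   58.22  67.22] F [ 0.38 -0.79  2.77] T [ 0.056 -0.067 -0.127] yaw 1.3569 w 53.7 J6 -1.461 eff6 0.6
```

Request:
carry_out:
  steps:
    - [0, 0, -0.014, -0.05, 4]
    - [0, 0, -0.019, -0.05, 4]
    - [0, 0, -0.019, -0.05, 4]

```text
clock: 15.9
ee_pos: [577.9, 58.4, 67.2]
eef_rot: [0.729, 0.684, 0.0, 0.0]
ft_force: [-0.1, 0.1, 0.8]
grip_width: 0.613
```

```bash
python3 st.py
```

```text
15.9 pos [577.87  58.41  67.17] F [-0.08  0.09  0.83] T [ 0.067 -0.029 -0.047] yaw 1.507 w 54.0 J6 -1.611 eff6 0.667
```

Request:
carry_out:
  steps:
    - [0, 0, 0.08, 0, 4]
    - [0, 0, 0.07, 0, 4]

```text
clock: 16.1
ee_pos: [578.0, 58.1, 66.0]
eef_rot: [0.73, 0.683, 0.0, 0.0]
ft_force: [-0.6, -0.7, 4.1]
grip_width: 0.61
```

```bash
python3 st.py
```

```text
16.1 pos [578.05  58.13  65.97] F [-0.55 -0.67  4.1 ] T [-0.136  0.05   0.097] yaw 1.5038 w 53.7 J6 -1.607 eff6 -0.002
```

Request:
carry_out:
  steps:
    - [0, 0, 0, -0.05, 4]
    - [0, 0, 0, 0, 4]

```text
clock: 16.3
ee_pos: [577.6, 58.4, 65.5]
eef_rot: [0.713, 0.701, -0.0, -0.0]
ft_force: [0.3, -0.8, 0.2]
grip_width: 0.611
```

```bash
python3 st.py
```

```text
16.3 pos [577.64  58.4   65.52] F [ 0.34 -0.79  0.19] T [ 0.05  -0.153 -0.011] yaw 1.5545 w 53.8 J6 -1.658 eff6 -0.468
```

Contact released again; I'll lower further in small steps.

Request:
carry_out:
  steps:
    - [0, 0, 0.1, 0, 4]
    - [0, 0, 0.05, 0, 4]

```text
clock: 16.5
ee_pos: [577.5, 58.5, 63.9]
eef_rot: [0.713, 0.701, -0.0, -0.0]
ft_force: [-0.4, -0.5, -0.6]
grip_width: 0.613
```

```bash
python3 st.py
```

```text
16.5 pos [577.49  58.46  63.95] F [-0.4  -0.55 -0.58] T [ 0.092 -0.042  0.02 ] yaw 1.5538 w 54.0 J6 -1.657 eff6 0.014
```

Request:
carry_out:
  steps:
    - [0, 0, 0.08, 0, 4]
    - [0, 0, 0.05, 0, 4]
    - [0, 0, 0, 0, 4]

```text
clock: 16.8
ee_pos: [577.6, 58.5, 62.8]
eef_rot: [0.713, 0.701, -0.0, -0.0]
ft_force: [0.4, -0.1, -1.3]
grip_width: 0.616
```

```bash
python3 st.py
```

```text
16.8 pos [577.61  58.5   62.84] F [ 0.36 -0.13 -1.3 ] T [ 0.124 -0.002 -0.012] yaw 1.5548 w 54.2 J6 -1.658 eff6 0.005
```

Request:
carry_out:
  steps:
    - [0, 0, 0.05, 0, 4]
    - [0, 0, 0.05, 0, 4]
    - [0, 0, 0, 0, 4]

```text
clock: 17.1
ee_pos: [577.8, 58.4, 62.3]
eef_rot: [0.713, 0.701, 0.0, 0.0]
ft_force: [-1.2, 0.1, 1.8]
grip_width: 0.613
```

```bash
python3 st.py
```

```text
17.1 pos [577.85  58.4   62.27] F [-1.19  0.07  1.83] T [ 0.138  0.038 -0.007] yaw 1.555 w 54.0 J6 -1.658 eff6 0.003
```

Request:
carry_out:
  steps:
    - [0, 0, 0.015, 0.05, 4]
    - [0, 0, 0.019, 0.05, 4]
    - [0, 0, 0.019, 0.05, 4]
    - [0, 0, 0.019, 0.05, 4]

```text
clock: 17.5
ee_pos: [578.1, 58.4, 61.5]
eef_rot: [0.78, 0.626, 0.0, 0.0]
ft_force: [-0.1, -0.4, 1.2]
grip_width: 0.61
```

```bash
python3 st.py
```

```text
17.5 pos [578.09  58.43  61.55] F [-0.09 -0.37  1.2 ] T [ 0.154 -0.076 -0.001] yaw 1.3529 w 53.7 J6 -1.456 eff6 -0.657
```

Request:
carry_out:
  steps:
    - [0, 0, 0.025, 0.06, 4]
    - [0, 0, 0.025, 0.06, 4]
    - [0, 0, 0.023, 0.06, 4]
    - [0, 0, 0.023, 0.06, 4]
    - [0, 0, 0.023, 0.06, 4]

```text
clock: 18.0
ee_pos: [578.1, 58.5, 60.4]
eef_rot: [0.865, 0.502, 0.0, 0.0]
ft_force: [0.1, 0.3, 1.3]
grip_width: 0.611
```

```bash
python3 st.py
```

```text
18.0 pos [578.08  58.47  60.38] F [0.15 0.25 1.34] T [ 0.121 -0.105 -0.029] yaw 1.0525 w 53.8 J6 -1.156 eff6 -0.789
```

Request:
carry_out:
  steps:
    - [0, 0, 0.023, 0.06, 4]
    - [0, 0, 0.023, 0.06, 4]
    - [0, 0, 0.023, 0.06, 4]
    - [0, 0, 0.023, 0.06, 4]
    - [0, 0, 0.023, 0.06, 4]
    - [0, 0, 0.023, 0.06, 4]

```text
clock: 18.6
ee_pos: [578.1, 58.5, 59.0]
eef_rot: [0.941, 0.339, 0.0, 0.0]
ft_force: [-0.4, 0.2, 1.2]
grip_width: 0.61
```

```bash
python3 st.py
```

```text
18.6 pos [578.09  58.46  58.99] F [-0.36  0.24  1.17] T [ 0.117 -0.119 -0.049] yaw 0.6924 w 53.7 J6 -0.796 eff6 -0.789
```

Request:
carry_out:
  steps:
    - [0, 0, 0.023, 0.06, 4]
    - [0, 0, 0.023, 0.06, 4]
    - [0, 0, 0.023, 0.06, 4]

```text
clock: 18.9
ee_pos: [578.1, 58.5, 58.3]
eef_rot: [0.967, 0.253, 0.0, 0.0]
ft_force: [1.0, 0.8, 1.6]
grip_width: 0.612
```

```bash
python3 st.py
```

```text
18.9 pos [578.11  58.46  58.32] F [0.98 0.75 1.58] T [ 0.08  -0.026 -0.009] yaw 0.5125 w 53.9 J6 -0.616 eff6 -0.788
```

Request:
carry_out:
  steps:
    - [0, 0, 0.023, 0.06, 4]
    - [0, 0, 0.023, 0.06, 4]
    - [0, 0, 0.023, 0.06, 4]

```text
clock: 19.2
ee_pos: [578.1, 58.5, 57.6]
eef_rot: [0.986, 0.165, 0.0, 0.0]
ft_force: [0.1, 0.4, 1.0]
grip_width: 0.609
```

```bash
python3 st.py
```

```text
19.2 pos [578.12  58.47  57.64] F [0.11 0.36 1.04] T [ 0.03  -0.06   0.035] yaw 0.3325 w 53.7 J6 -0.436 eff6 -0.788
```

Request:
carry_out:
  steps:
    - [0, 0, 0.023, 0.06, 4]
    - [0, 0, 0.023, 0.06, 4]
    - [0, 0, 0.023, 0.06, 4]

```text
clock: 19.5
ee_pos: [578.2, 58.4, 57.1]
eef_rot: [0.997, 0.076, 0.0, 0.0]
ft_force: [0.1, 0.3, 1.3]
grip_width: 0.613
```

```bash
python3 st.py
```

```text
19.5 pos [578.21  58.41  57.06] F [0.12 0.26 1.3 ] T [ 0.045 -0.095  0.054] yaw 0.1525 w 54.0 J6 -0.256 eff6 -0.76
```

Request:
carry_out:
  steps:
    - [0, 0, 0.015, 0.05, 4]
    - [0, 0, 0.015, 0.05, 4]

```text
clock: 19.7
ee_pos: [578.4, 58.3, 57.0]
eef_rot: [1.0, 0.027, 0.001, 0.0]
ft_force: [0.3, -0.3, 2.8]
grip_width: 0.612
```

```bash
python3 st.py
```

```text
19.7 pos [578.37  58.34  56.96] F [ 0.31 -0.28  2.81] T [-0.033  0.069  0.046] yaw 0.053 w 53.9 J6 -0.157 eff6 -0.604
```

Request:
carry_out:
  steps:
    - [0, 0, 0, 0.05, 4]
    - [0, 0, 0, 0.05, 4]

```text
clock: 19.9
ee_pos: [578.4, 58.3, 57.0]
eef_rot: [1.0, -0.023, 0.001, 0.0]
ft_force: [-0.9, 0.4, 2.6]
grip_width: 0.614
```

```bash
python3 st.py
```

```text
19.9 pos [578.4   58.32  56.98] F [-0.92  0.36  2.61] T [0.01  0.091 0.079] yaw -0.047 w 54.1 J6 -0.057 eff6 -0.62
```

z now holds steady at 57.0, so the rim is resting on the rings. From here I'll go slowly.

Request:
carry_out:
  steps:
    - [0, 0, 0, 0.04, 4]
    - [0, 0, 0, 0.04, 4]
    - [0, 0, 0, 0, 4]

```text
clock: 20.2
ee_pos: [578.3, 58.3, 56.9]
eef_rot: [0.998, -0.063, 0.001, 0.0]
ft_force: [-0.4, -0.3, 3.3]
grip_width: 0.615
```

```bash
python3 st.py
```

```text
20.2 pos [578.33  58.28  56.93] F [-0.38 -0.32  3.27] T [-0.089  0.024 -0.053] yaw -0.1255 w 54.2 J6 0.022 eff6 0.349
```

Request:
carry_out:
  steps:
    - [0, 0, 0, 0.04, 4]
    - [0, 0, 0, 0.04, 4]
    - [0, 0, 0, 0, 4]

```text
clock: 20.5
ee_pos: [578.2, 58.2, 56.8]
eef_rot: [0.995, -0.102, 0.0, 0.0]
ft_force: [0.4, -1.5, 3.2]
grip_width: 0.609
```

```bash
python3 st.py
```

```text
20.5 pos [578.22  58.16  56.8 ] F [ 0.39 -1.47  3.16] T [-0.208  0.049 -0.06 ] yaw -0.2044 w 53.7 J6 0.101 eff6 0.329
```

Request:
carry_out:
  steps:
    - [0, 0, 0, 0.04, 4]

```text
clock: 20.6
ee_pos: [578.2, 58.1, 56.7]
eef_rot: [0.993, -0.121, 0.0, 0.0]
ft_force: [0.4, -0.8, 2.3]
grip_width: 0.613
```

```bash
python3 st.py
```

```text
20.6 pos [578.17  58.14  56.72] F [ 0.41 -0.8   2.32] T [-0.248  0.027  0.399] yaw -0.2431 w 54.0 J6 0.14 eff6 -0.45
```

Request:
carry_out:
  steps:
    - [0, 0, 0, 0.04, 4]

```text
clock: 20.7
ee_pos: [578.1, 58.1, 56.7]
eef_rot: [0.99, -0.141, 0.0, 0.0]
ft_force: [0.1, -1.7, 1.9]
grip_width: 0.613
```

```bash
python3 st.py
```

```text
20.7 pos [578.15  58.15  56.67] F [ 0.12 -1.67  1.87] T [-0.159 -0.041  0.564] yaw -0.2836 w 54.0 J6 0.18 eff6 -0.019
```

Request:
carry_out:
  steps:
    - [0, 0, 0, -0.02, 4]

```text
clock: 20.8
ee_pos: [578.2, 58.2, 56.6]
eef_rot: [0.991, -0.131, 0.0, 0.0]
ft_force: [-0.4, -1.4, 3.2]
grip_width: 0.608
```

```bash
python3 st.py
```

```text
20.8 pos [578.17  58.18  56.64] F [-0.38 -1.39  3.18] T [-0.245 -0.114 -0.351] yaw -0.2636 w 53.6 J6 0.16 eff6 0.461
```

The last two steps read 0.40 and 0.56 N m, which is more than snug. I'll ease it back a little, then tighten again in much finer steps to the proper torque.

Request:
carry_out:
  steps:
    - [0, 0, 0, -0.02, 4]

```text
clock: 20.9
ee_pos: [578.2, 58.2, 56.7]
eef_rot: [0.993, -0.121, 0.0, -0.0]
ft_force: [0.1, -1.6, 2.8]
grip_width: 0.608
```

```bash
python3 st.py
```

```text
20.9 pos [578.16  58.24  56.68] F [ 0.07 -1.63  2.81] T [-0.19  -0.089 -0.18 ] yaw -0.2421 w 53.6 J6 0.138 eff6 0.064
```

Request:
carry_out:
  steps:
    - [0, 0, 0, -0.02, 4]

```text
clock: 21.0
ee_pos: [578.1, 58.3, 56.7]
eef_rot: [0.994, -0.111, 0.0, -0.0]
ft_force: [0.0, -0.3, 4.0]
grip_width: 0.61
```

```bash
python3 st.py
```

```text
21.0 pos [578.15  58.33  56.71] F [ 0.05 -0.34  3.97] T [-0.132 -0.069 -0.22 ] yaw -0.2223 w 53.7 J6 0.119 eff6 0.03
```

Request:
carry_out:
  steps:
    - [0, 0, 0, 0.01, 4]

```text
clock: 21.1
ee_pos: [578.1, 58.3, 56.7]
eef_rot: [0.993, -0.116, 0.0, 0.0]
ft_force: [0.3, -1.1, 4.2]
grip_width: 0.612
```

```bash
python3 st.py
```

```text
21.1 pos [578.14  58.31  56.72] F [ 0.26 -1.13  4.22] T [-0.154 -0.074  0.256] yaw -0.2332 w 53.9 J6 0.13 eff6 -0.135
```

Request:
carry_out:
  steps:
    - [0, 0, 0, 0, 4]
    - [0, 0, -0.03, 0, 4]
    - [0, 0, -0.03, 0, 4]

```text
clock: 21.4
ee_pos: [578.1, 58.3, 56.8]
eef_rot: [0.993, -0.117, 0.0, 0.0]
ft_force: [3.6, -2.0, -1.1]
grip_width: 0.611
```

```bash
python3 st.py
```

```text
21.4 pos [578.06  58.31  56.79] F [ 3.55 -1.98 -1.14] T [-0.233 -0.684  0.193] yaw -0.2347 w 53.8 J6 0.131 eff6 0.212
```

Request:
carry_out:
  steps:
    - [0, 0, 0, 0, 5.6]
    - [0, 0, 0, 0, 6]
    - [0, 0, 0, 0, 7]
    - [0, 0, 0, 0, 8.8]
    - [0, 0, 0, 0, 8.8]
    - [0, 0, 0, 0, 8.8]

```text
clock: 22.0
ee_pos: [577.6, 58.5, 56.9]
eef_rot: [0.993, -0.117, -0.0, -0.0]
ft_force: [-0.2, -1.0, 0.2]
grip_width: 0.988
```

```bash
python3 st.py
python3 - <<'E'
from h import *
f=vision.grab_frame("wrist");crop(f,220,140,200,160,4,"pics/w20.png")
f=vision.grab_frame("side");crop(f,255,190,100,90,7,"pics/side20.png")
E
```

```text
22.0 pos [577.57  58.47  56.87] F [-0.18 -0.95  0.19] T [-0.025  0.017 -0.055] yaw -0.235 w 87.0 J6 0.132 eff6 -0.0
```

View pics/side20.png

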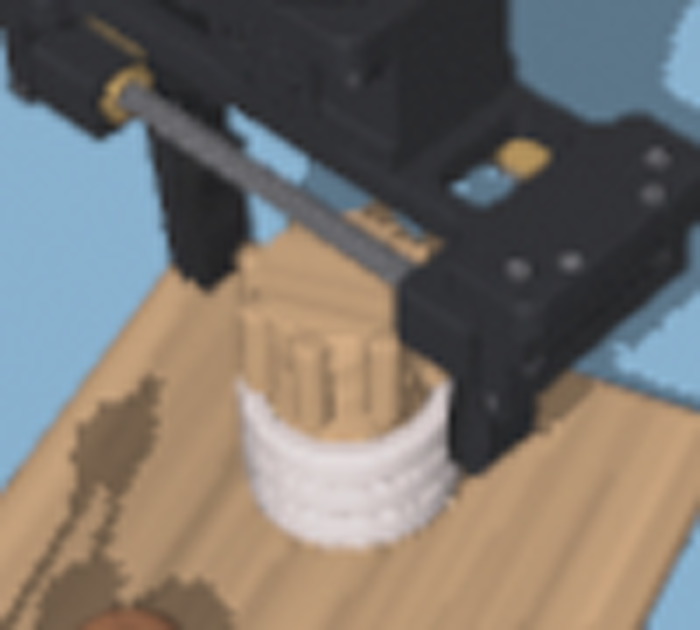

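View pics/w20.png

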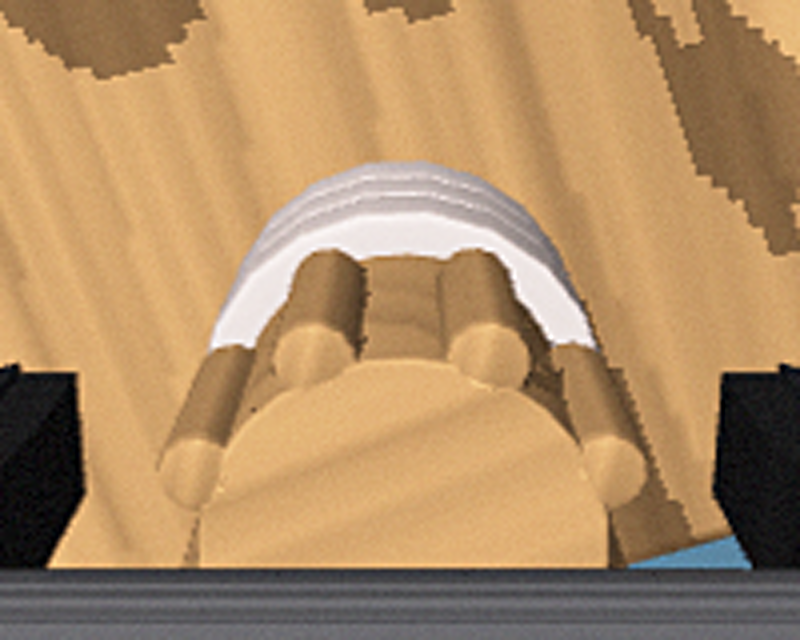

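The open fingers stand clear on both sides of the knob, and the knob sits flush on the rings. I'll back off straight up.

Request:
carry_out:
  steps:
    - [0, 0, -0.5, 0, 8.8]
    - [0, 0, -1, 0, 8.8]
    - [0, 0, -2, 0, 8.8]
    - [0, 0, -2.5, 0, 8.8]
    - [0, 0, -2.5, 0, 8.8]
    - [0, 0, -2.5, 0, 8.8]
    - [0, 0, -2, 0, 8.8]
    - [0, 0, -1, 0, 8.8]
    - [0, 0, 0, 0, 8.8]
    - [0, 0, 0, 0, 8.8]

```text
clock: 23.1
ee_pos: [577.4, 58.4, 196.5]
eef_rot: [0.993, -0.117, -0.0, 0.0]
ft_force: [0.2, -0.2, -0.4]
grip_width: 0.997
```

```bash
python3 st.py
python3 - <<'E'
from ov2 import *
for n in("scene","side"): pickle.dump(vision.grab_frame(n),open(f"pics/{n}21.pkl","wb"))
ov("pics/scene21.pkl","pics/scene21.png",335,150,50,55,10,(578,58),(578,58),63,62,-.235)
ov("pics/side21.pkl","pics/side21.png",270,200,60,62,9,(578,58),(578,58),63,62,-.235)
a=cv2.imread("pics/scene21.png");b=cv2.imread("pics/side21.png");h=min(len(a),len(b))
o=np.hstack([a[:h],b[:h]]);cv2.imwrite("pics/both21.png",cv2.resize(o,(800,int(800*h/o.shape[1]))))
cv2.imwrite("pics/sidefull21.png",pickle.load(open("pics/side21.pkl","rb"))["frame"])
E
```

```text
23.1 pos [577.39  58.44 196.48] F [ 0.23 -0.21 -0.36] T [ 0.023 -0.028  0.014] yaw -0.235 w 87.8 J6 0.131 eff6 0.001
```

View pics/both21.png

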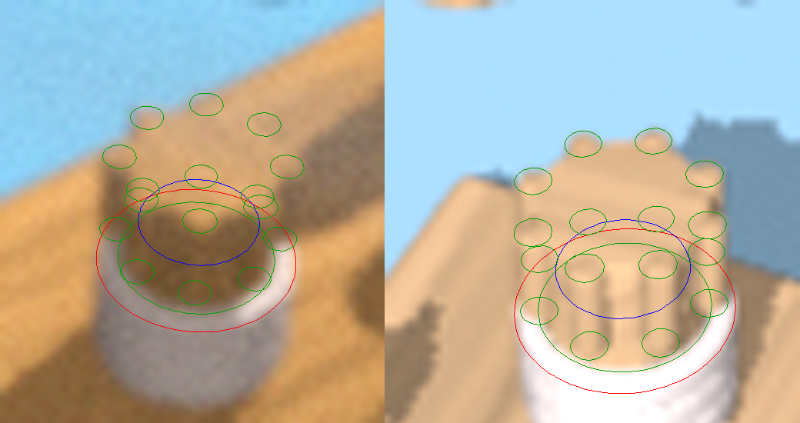

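View pics/sidefull21.png

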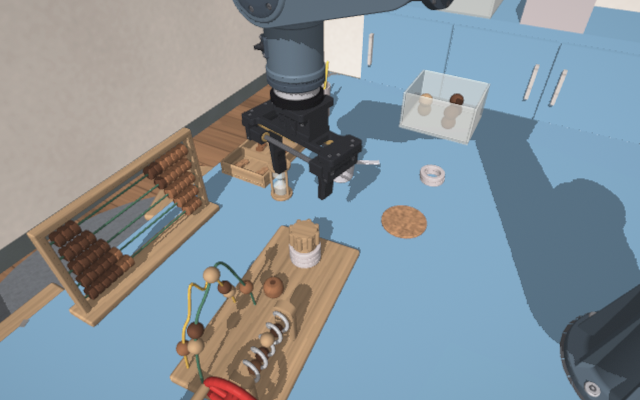

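The overlay of a knob seated level at the ring height matches both views. The coaster is empty and the other things are where they were. I'll hand it in.

```bash
python3 -c "
from workcell import r
print(r.finish_job())"
```

```text
the job is handed in; nothing more can be done
None
```

The star knob is on the counting post, threaded down onto the white rings and released. The job was handed in at about 23 s. One thing went wrong: I briefly over-tightened it, as described below.

- **Set and click:** Turned backwards under a press of about 3–5 N, the knob climbed about 2.7 mm over 0.8 rad. It lost contact, caught briefly, and after another 0.05 rad backwards came down about 5 mm, which is the click. The arm lowered it through the drop.
- **Seating:** Turned forwards, it met the rings after about 1.4 rad, and I kept turning to take up the play.
- **Over-tightening:** Two coarse steps near the end read 0.40 and 0.56 N m, above snug, and the second is past the "twice snug" limit. I eased it back about 0.06 rad and re-tightened by 0.01 rad to 0.26 N m, which held at about 0.19 N m before I let go. Whether that peak counts as forcing the thread, I can't tell.
- **Last checks:** After I backed off, both camera views matched a level knob sitting on the rings. The gripper was open and clear, with forces near zero, and I saw nothing else moved.
- **Disagreement:** The fingertips stood about 30 mm higher than the reported tool height and the stated tool dimensions imply. My first close on the knob shut above it without touching it. I worked from the cameras after that.

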